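# Release a tested brake cylinder and lay it in the bleed stand

### The arm

A 7-joint arm with a two-finger parallel gripper is mounted at the origin on the work surface. World frame = base frame: x ahead of the robot, y to its left, z up, the work surface at z = 0. Lengths are in m, angles in rad, forces in N, time in s.
With the tool pointing down it reaches from about 0.4 to 0.9 m from the base axis. Payload 5.6 kg.
Tool frame: the origin (TCP) lies on the centre line of the jaws, within the pads' length; the fingertips stand 8 mm ahead of it and the grasp point (between the pads) lies 11 mm behind it; x points along the fingers, y is the direction in which the jaws open and shut, and the axes are right-handed (so a half turn about x gives the same grasp; the last joint's range is limited). The gripper opens to 92 mm and grips with 3 to 60 N. Pads are 20 mm wide; open, the fingers measure 128 mm over their backs; the gripper's body (75 mm by 189 mm) begins 69 mm behind the grasp point.
Start: joints at [-1.387, 0.468, -0.012, 1.603, 0.006, 1.071, -0.056], TCP at [0.146, 0.633, 0.196] pointing down, gripper open.
Joint ranges: [-2.53, 2.53], [-0.31, 2.02], [-1.57, 1.55], [0.28, 2.44], [-1.29, 4.43], [0.15, 1.84], [-2.92, 2.92]. Speed limits (rad/s): [2.57, 2.57, 3.14, 3.14, 3.14, 3.14, 3.14].

### API

Orientations are given as a unit quaternion [x, y, z, w].
In Python, from plant import observe, read_camera, sign_off, cut_out gives the robot as it stands.
- The arm moves only by the shell command python3 -m handwheel 'ROWS' [FORCE]. ROWS is JSON, a list of rows, each an object of numbers: "wx", "wy", "wz": the turn, a rotation vector about the tool's x, y, z in degrees; "tx", "ty", "tz": the shift along the tool's x, y, z in cm; "claw": the closure, from -1 (fully open) to 1 (shut). In form: [{"wx": .., "wy": .., "wz": .., "tx": .., "ty": .., "tz": .., "claw": ..}, ...]. A call has 1 to 5 rows; each row is the pose to reach, as a shift and turn from the pose commanded when the call began, along the tool's axes at that moment; what a row does not reach only later rows make up. A row lasts 1/12 s, in which the tool goes at most 41.7 mm and 7.16 degrees, less where a joint would pass 70% of its speed; a pose out of reach is approached as far as the arm can. A call with a gripper value outside its range is refused whole. The fingers move at their own pace and stop on an object; FORCE is the grip in N (left out, the last holds). Time passes only in rows, so rows that repeat a pose let the fingers close. It gives the time, the measured TCP pose, the force and the opening at its end, in the units of the state.
- observe(): the state, without advancing time (a new reading comes with each control period).
- read_camera(name): name is "scene" or "top" or "wrist"; returns a dict with "frame" (384x512x3 uint8, blue, green, red), "vfov" (degrees; the focal length in pixels is half the picture's height over the tangent of half this angle, whatever the lens; pixels are square), "cx", "cy" (the principal point, pixels), "origin" and "orientation" of the camera in the world; the wrist camera has in their place "mount" (4x4, takes a point from camera to tool coordinates, whose origin is the TCP and whose axes are the tool frame's). Camera axes: x right, y down, z forward; pixel columns grow to the right and rows downward; lengths in m; the calibration is good to about 2 mm. A picture is of the moment at which its call begins: read the wrist's pose just before it. There is no depth.
- sign_off(): hands the job in, once; it reports no verdict.
Trained networks look in the newest picture that a camera, given by its name, has taken for a name from the list of things; names that differ only in an ending like _2 or _b are one class to them, and where a whole thing is asked for, a point or a joint stands for the part that bears it (a point fixed in the world has none). Each returns a list of dicts, best first, with "p" (0 to 1); they miss things now and then, are a little off and sometimes report something else, mostly with a low value. They report only what shows in the picture. A call takes as long as a camera call. They do not tell look-alikes from the thing itself.
- cut_out(camera, label): "pixels" (384x512 bool, what is visible of it) and "point" ([row, column] in pixels, amid what is visible of it).
The state is a dict: "time_s": time; "joint_pos": joint angles; "qvel": joint speeds; "joint_torque": joint torques, N m; "tool_pos": TCP position; "tcp_rot": TCP orientation; "ft_force": force on the tool from outside, world axes, zero at the start; "wrist_torque": the same for the moment, N m; "grip_width": finger opening in m.
Only numpy, scipy, OpenCV 4.12 (cv2) and the standard library are available. Lean on these libraries where they do the work, as an engineer would, in place of code of your own. Each camera call takes 0.05 s, during which the arm holds its last target.

### The job

The brake cylinder in the test fixture has passed: flip the red toggle-clamp handle over centre, away from the cylinder, right to its open stop, and leave the clamp open. Then lift the cylinder out of its nest and lower it gently, in your grip, into the sloping bleed stand with the brass outlet uphill and the black port cap on top, until both end journals bottom evenly in their open slots, and only then let go. Leave the other things on the bench where they are.

Things in the scene. Friction and masses are not known exactly. Their poses are not given: they have to be found in the camera images.
- clamp_handle (a joint): toggle-clamp handle, rad: 0 = clamped (leaning 0.17 from vertical towards the cylinder), dead centre near 0.12; grows as it swings up and over away from the cylinder; open stop at 1.95 (0.21 below level). Turns about clamp_pivot, about nest_seat's y. Takes some 5 N at the grip to pass dead centre, then springs to about 0.5; beyond about 1.5 it falls open and stays
- clamp_arm (a joint): clamp arm with the rubber pad, driven by the handle through a link: 0 to 0.05 = pad sprung down (about 10 N) on the cylinder's top; about 1.6 = fully open: standing upright at x +120 mm of nest_seat, its end 140 mm above nest_seat, pad facing the cylinder at x +90, clear of its way straight up
- clamp_pivot (a point): handle pivot of the toggle clamp, 131 mm from nest_seat along its +x and 4 mm lower; axes as nest_seat. The clamp lies in the plane y = 0 of nest_seat. When clamped, the 20 mm wide arm runs level from above the cylinder (x +17 of nest_seat) to x +113, top 48 mm above nest_seat
- handle_grip (a point): middle of the clamp handle's red grip, 108 mm from clamp_pivot; the grip is a round bar of 19 mm diameter, 93 mm long along the handle, from 62 to 155 mm from the pivot; axes turn with the handle (at joint 0 they equal those of nest_seat)
- nest_seat (a point): test fixture (250 x 90 mm plate, fixed): where the cylinder's centre lies in the nest; x runs along the cylinder towards its brass end and the clamp, z up. Two upright 12 mm plates with open-topped slots hold the journals (as in the bleed stand); the plate's top is 60 mm below this point
- cyl_center (a point): blue brake cylinder, 185 mm long, 0.35 to 0.7 kg: mid-point of its axis. x points to the brass outlet, z to the port cap. Square body x -45..45, y -18..18, z -22..16 mm: grasp it across y. Steel journals 24 mm diameter, |x| 45 to 63.5; brass outlet 21 mm diameter to x 80; push rod to x -105. At the start it lies in the nest, along nest_seat
- journal_brass (a point): middle of the journal at the brass end, on the axis, x +53.5 mm of cyl_center
- journal_rod (a point): middle of the journal at the push-rod end, on the axis, x -53.5 mm of cyl_center
- port_cap (a point): top of the black port cap (21 mm diameter), at x -27, z +26 mm of cyl_center
- stand_seat (a point): sloping bleed stand (fixed): where cyl_center lies once both journals bottom, 102 mm above the bench; x points uphill, 28.6 deg above level, along the axis; z out of the slots, 28.6 deg from vertical. Slotted plates at x 47.5 to 59.5 mm either side, 62 mm wide; slots 27 mm wide, flaring to 38 mm at the mouth (z +17 mm). Bed at z -60 mm. Stands in a 200 x 110 mm tray
- catch_bottle_mid (a point): small glass bottle with black cap, 52 mm diameter, 100 mm high, 50 mm above its foot; stands beside the stand's uphill end; leave alone
- reservoir_mid (a point): white reservoir, 58 mm diameter, 120 mm high, its mid-height; leave alone
- grease_jar_mid (a point): blue jar, 54 mm diameter, 80 mm high, its mid-height; leave alone
- fluid_red_mid (a point): grey fluid bottle with red cap, 68 mm diameter, 175 mm high, its mid-height; leave alone
- fluid_yellow_mid (a point): grey fluid bottle with yellow cap, 68 mm diameter, 175 mm high, its mid-height; leave alone
- caliper_black_mid (a point): black brake caliper, 135 x 95 x 62 mm, its mid-height; leave alone
- caliper_bronze_mid (a point): bronze brake caliper, 135 x 95 x 62 mm, its mid-height; leave alone
- brake_pad_mid (a point): brake pad lying flat, 105 x 46 x 17 mm, its mid-height; leave alone
Mind the look-alikes: they are no part of the job. There is more than one size of the part that bears cyl_center; the job needs the middle-sized.

How it is judged:
On the way, in this order (a step that is already met when the one before it is completed fails the run):
1. the clamp is flipped open (arm past 1.4 rad) with the cylinder still in its nest (value of joint clamp_arm above 1.4 rad and distance between cyl_center and nest_seat below 0.015 m), for 0.2 s.
2. the cylinder is lifted clear out of the nest (z of cyl_center in the frame of nest_seat above 0.05 m), for 0.1 s.
3. both journals are down in the stand's slots while the gripper still holds the cylinder (contact force between the fingers and cylinder above 1 N and z of each of journal_brass, journal_rod in the frame of stand_seat below 0.005 m and distance between cyl_center and stand_seat below 0.008 m), for 0.1 s.
At the end, for the whole second after the job is handed in: The clamp stands open (arm past 1.4 rad); the cylinder lies still in the bleed stand, brass outlet uphill and port cap on top (within about 0.6 rad), its centre within 6 mm of the seat, both journals within 3 mm of the slot bottoms and its axis within 0.04 rad of the slots' line (value of joint clamp_arm above 1.4 rad and x of journal_brass in the frame of stand_seat above 0.04 m and distance between cyl_center and stand_seat below 0.006 m and z of each of journal_brass, journal_rod in the frame of stand_seat below 0.003 m and angle between the x axis of cyl_center and the x axis of stand_seat, either way round below 0.04 rad and z of port_cap in the frame of stand_seat above 0.02 m and linear speed of cylinder below 0.01 m/s); the robot touches nothing.
It fails at once if a bystander was moved by more than 25 mm (distance of any of catch_bottle_mid, reservoir_mid, grease_jar_mid, fluid_red_mid, fluid_yellow_mid, caliper_black_mid, caliper_bronze_mid, brake_pad_mid from where it was at the start of the episode above 0.025 m).
It fails at once if the cylinder struck the stand hard (over 60 N) (contact force between cylinder and stand above 60 N).
It also fails if it takes over 70 s, if anything falls off the work surface, if the arm or the gripper's body presses on something with over 40 N, if the wrist force passes 120 N, or if a joint passes its speed limit or range.

## Working session

There is one attempt and no reset: what is moved stays moved. The work goes in short steps, Python scripts to look and compute and a shell command to move; the robot and the scene stay as the last step left them, time stands still between calls to the robot, and variables do not carry over. Pictures are saved under pics/ and viewed, and the job is handed in when it is done.

```bash
ls; mkdir -p pics
python3 - <<'E'
from plant import observe, read_camera
import cv2
print(observe())
for n in ("scene","top","wrist"):
    r=read_camera(n); cv2.imwrite(f"pics/{n}0.png",r["frame"]); print(n,{k:v for k,v in r.items() if k!="frame"})
E
```

```text
pics
{'time_s': 0.0, 'joint_pos': array([-1.38699429,  0.46841517, -0.0116014 ,  1.60361855,  0.00598944,
        1.07138734, -0.05635897]), 'qvel': array([ 2.46087790e-04, -7.37094337e-04, -1.74206043e-03, -1.01276650e-03,
        6.37051839e-04, -5.71204786e-05, -1.27863158e-04]), 'joint_torque': array([ 1.13782873e-03, -5.20559549e+01, -1.18656998e-02, -2.43750894e+01,
       -5.65179263e-02,  1.73252978e-02,  1.69307596e-04]), 'tool_pos': array([0.14609071, 0.63273766, 0.19551782]), 'tcp_rot': array([ 0.07942679,  0.70259042, -0.08069373,  0.70252872]), 'ft_force': array([-0.25748828,  0.69935835, -0.11067912]), 'wrist_torque': array([-0.01798525, -0.00777751, -0.04812705]), 'grip_width': 0.09205860003295331}
scene {'vfov': 51.29744374403002, 'cx': 256.1117635834062, 'cy': 192.53227680684518, 'origin': array([ 1.07132184, -0.45150756,  1.27453359]), 'orientation': array([ 0.86183482,  0.42205272, -0.12996475, -0.24944222])}
top {'vfov': 53.065068216281745, 'cx': 257.04135701914794, 'cy': 195.36003851744263, 'origin': array([0.25524934, 0.01467914, 1.222153  ]), 'orientation': array([-0.69872374,  0.70935072, -0.06591962,  0.0652786 ])}
wrist {'vfov': 66.77326845700604, 'cx': 254.48416337805983, 'cy': 189.2782726490332, 'mount': array([[ 1.27315702e-03, -2.67864798e-01,  9.63455671e-01,
        -1.89327241e-01],
       [ 9.99999190e-01,  3.41505220e-04, -1.22650040e-03,
        -8.43325861e-04],
       [-4.88858869e-07,  9.63456451e-01,  2.67865015e-01,
        -7.48958536e-02],
       [ 0.00000000e+00,  0.00000000e+00,  0.00000000e+00,
         1.00000000e+00]])}
```

View pics/scene0.png

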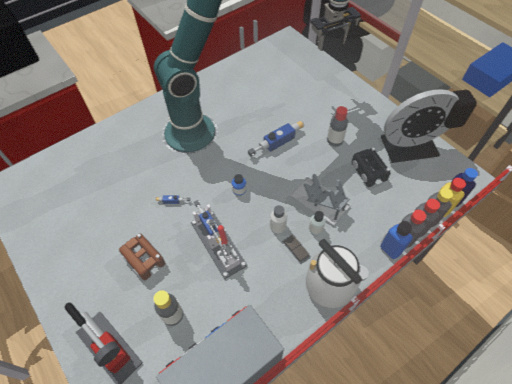

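View pics/top0.png

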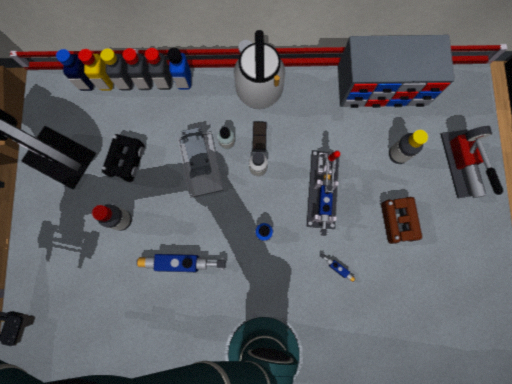

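View pics/wrist0.png

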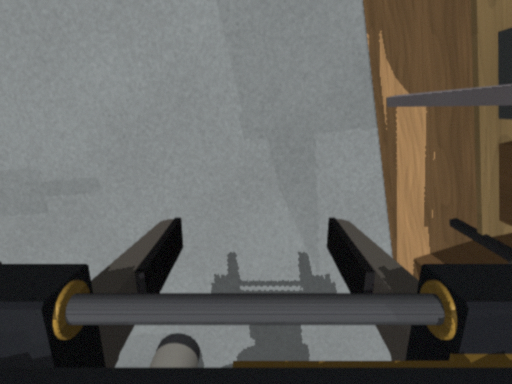

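Look-alikes for the cylinder in the top view are the large one lying at (176,263), the middle one in the fixture at (325,200), and the small one at (340,268). By the description, the right one is the middle one in the fixture, under the clamp. I'll check that with crops.

```bash
cat > h.py <<'E'
import numpy as np, cv2
from scipy.spatial.transform import Rotation as R
from plant import observe, read_camera, cut_out
class Cam:
    def __init__(s,name):
        st=observe(); r=read_camera(name); s.im=r["frame"]; s.f=192/np.tan(np.radians(r["vfov"])/2); s.cx,s.cy=r["cx"],r["cy"]
        if "mount" in r:
            T=np.eye(4);T[:3,:3]=R.from_quat(st["tcp_rot"]).as_matrix();T[:3,3]=st["tool_pos"]; M=T@r["mount"]
            s.o=M[:3,3]; s.R=M[:3,:3]
        else: s.o=r["origin"]; s.R=R.from_quat(r["orientation"]).as_matrix()
    def ray(s,u,v):
        d=s.R@np.array([(u-s.cx)/s.f,(v-s.cy)/s.f,1]); return s.o,d/np.linalg.norm(d)
    def onz(s,u,v,z):
        o,d=s.ray(u,v); return o+d*(z-o[2])/d[2]
    def pix(s,P):
        q=(np.atleast_2d(P)-s.o)@s.R; return np.c_[s.f*q[:,0]/q[:,2]+s.cx, s.f*q[:,1]/q[:,2]+s.cy]
    def crop(s,name,u,v,w,h,k):
        u0,v0=max(0,int(u-w/2)),max(0,int(v-h/2)); c=s.im[v0:v0+h,u0:u0+w]
        cv2.imwrite(name,cv2.resize(c,None,fx=k,fy=k,interpolation=cv2.INTER_CUBIC)); print(name,"origin",u0,v0,"scale",k)
def tri(rays):
    A=np.zeros((3,3));b=np.zeros(3)
    for o,d in rays:
        P=np.eye(3)-np.outer(d,d);A+=P;b+=P@o
    p=np.linalg.solve(A,b); return p,[np.linalg.norm((np.eye(3)-np.outer(d,d))@(p-o)) for o,d in rays]
E
python3 - <<'E'
from h import *
t=Cam("top"); t.crop("pics/t_nest.png",325,195,90,100,6); t.crop("pics/t_stand.png",210,160,110,90,6)
for l in ["cyl_center","clamp_handle","clamp_arm","nest_seat","stand_seat","port_cap","catch_bottle_mid","reservoir_mid","grease_jar_mid"]:
    print(l,[(round(d["p"],2),np.round(d["point"][::-1]),int(d["pixels"].sum())) for d in cut_out("top",l)][:4])
s=Cam("scene"); s.crop("pics/s_nest.png",218,235,100,100,6); s.crop("pics/s_stand.png",320,205,100,90,6)
for l in ["cyl_center","clamp_handle","clamp_arm","nest_seat","stand_seat","port_cap","catch_bottle_mid","reservoir_mid","grease_jar_mid"]:
    print(l,[(round(d["p"],2),np.round(d["point"][::-1]),int(d["pixels"].sum())) for d in cut_out("scene",l)][:4])
E
```

```text
pics/t_nest.png origin 280 145 scale 6
pics/t_stand.png origin 155 115 scale 6
cyl_center [(0.72, array([178., 262.]), 1033), (0.59, array([326., 206.]), 421)]
clamp_handle [(0.68, array([258., 138.]), 395), (0.44, array([335., 156.]), 62)]
clamp_arm [(0.48, array([326., 187.]), 104)]
nest_seat [(0.81, array([320., 183.]), 1604), (0.49, array([255., 162.]), 358)]
stand_seat [(0.76, array([198., 152.]), 1005), (0.56, array([400., 222.]), 1439)]
port_cap [(0.86, array([323., 205.]), 508), (0.66, array([334., 269.]), 250), (0.59, array([177., 263.]), 1194)]
catch_bottle_mid [(0.84, array([224., 134.]), 250), (0.49, array([262., 234.]), 259)]
reservoir_mid [(0.85, array([259., 161.]), 410)]
grease_jar_mid [(0.66, array([322., 202.]), 580), (0.64, array([263., 229.]), 268)]
pics/s_nest.png origin 168 185 scale 6
pics/s_stand.png origin 270 160 scale 6
cyl_center [(0.79, array([279., 137.]), 701), (0.75, array([171., 199.]), 214), (0.71, array([206., 216.]), 372)]
clamp_handle []
clamp_arm [(0.62, array([213., 226.]), 94), (0.2, array([240., 184.]), 267), (0.16, array([219., 246.]), 1539)]
nest_seat [(0.93, array([220., 242.]), 1655), (0.71, array([204., 219.]), 304)]
stand_seat [(0.81, array([324., 197.]), 805)]
port_cap [(0.76, array([277., 140.]), 706), (0.71, array([206., 219.]), 329), (0.6, array([170., 307.]), 762), (0.54, array([172., 201.]), 206)]
catch_bottle_mid [(0.66, array([144., 253.]), 1186), (0.5, array([316., 221.]), 298)]
reservoir_mid [(0.73, array([278., 217.]), 380), (0.56, array([169., 308.]), 720), (0.26, array([316., 223.]), 243)]
grease_jar_mid [(0.81, array([238., 185.]), 245), (0.2, array([221., 245.]), 1551)]
```

View pics/t_nest.png

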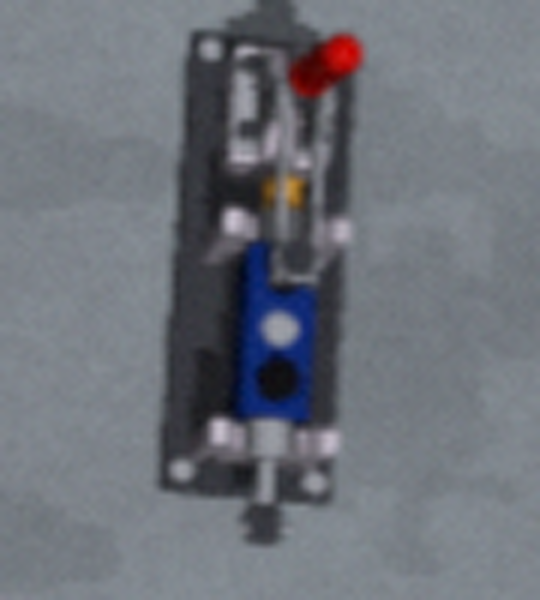

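View pics/t_stand.png

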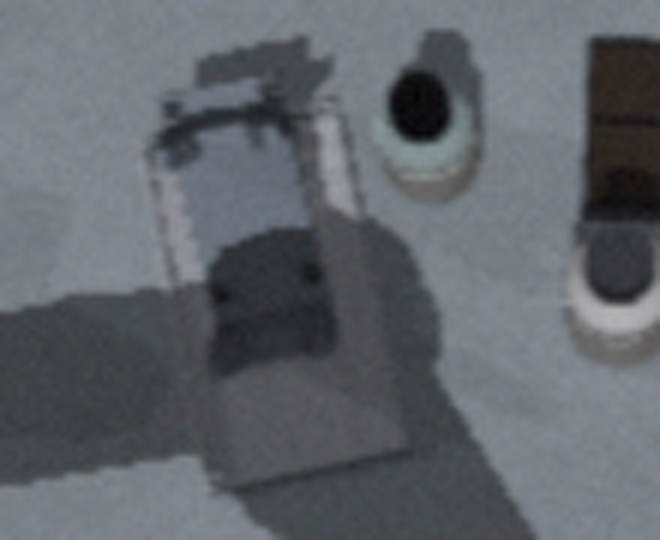

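View pics/s_nest.png

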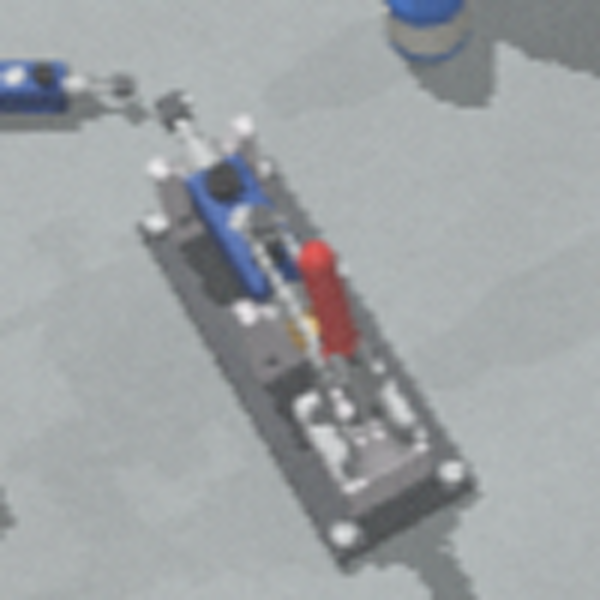

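View pics/s_stand.png

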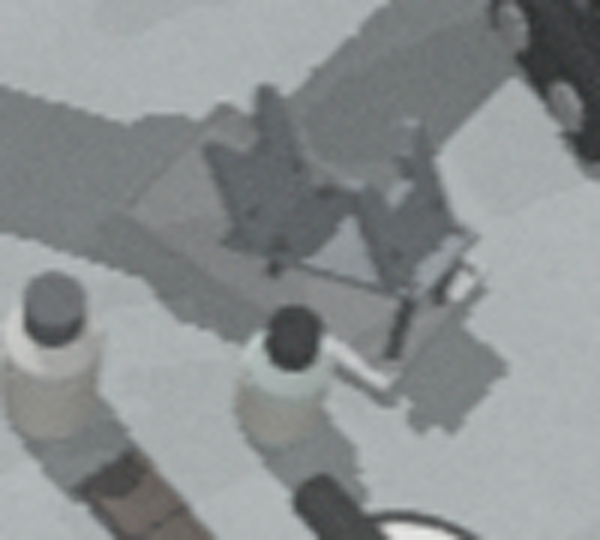

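The middle cylinder in the fixture is confirmed. It has the blue body, its black cap is at top (326,208), and its brass end is under the clamp near (327,177). The handle's red ball end is at top (337,154). Next, poses.

Run:
```python
from h import *
t=Cam("top"); s=Cam("scene")
T=lambda u,v:(280+u/6,145+v/6); S=lambda u,v:(168+u/6,185+v/6)
def two(a,b,n):
    p,e=tri([t.ray(*a),s.ray(*b)]); print(n,np.round(p,4),np.round(e,4)); return p
# image px: bolts heads on plate, port cap, grip ball
two(T(209,48),S(344,533),"boltBrassA")
two(T(182,470),S(155,222),"boltRodA")
two(T(278,380),S(224,180),"cap")
two(T(345,52),S(316,253),"ball")
two(T(160,490),S(140,228),"corner rodA")
two(T(192,32),S(345,568),"corner brassA")
two(T(222,432),S(157,170),"rod slot top A")
two(T(326,440),S(243,126),"rod slot top B")
two(T(238,220),S(248,312),"brass slot top A")
for z in (0,.01,.02):
    print(z,[np.round(t.onz(*T(*c),z)[:2],4) for c in((192,32),(355,38),(330,500),(160,490))])
TS=lambda u,v:(155+u/6,115+v/6); SS=lambda u,v:(270+u/6,160+v/6)
two(TS(415,105),SS(297,335),"bottle cap")
two(TS(620,262),SS(52,297),"reservoir cap")
two(TS(150,155),SS(475,240),"stand ?")
print("tray downhill corners z~0.005",[np.round(t.onz(*TS(*c),.004)[:2],4) for c in((410,450),(218,490))], [np.round(s.onz(*SS(*c),.004)[:2],4) for c in ((125,210),(225,105),(390,395))])
```

```text
boltBrassA [ 0.615  -0.2133 -0.0158] [0.0329 0.0329]
boltRodA [ 0.3797 -0.1893 -0.0194] [0.0328 0.0328]
cap [ 0.4257 -0.193   0.0913] [0.0004 0.0004]
ball [ 0.5566 -0.2075  0.2161] [0.0006 0.0006]
corner rodA [ 0.3685 -0.1875 -0.0416] [0.0409 0.0409]
corner brassA [ 0.6279 -0.2145 -0.0358] [0.0406 0.0406]
rod slot top A [ 0.3927 -0.1916  0.0621] [0.0249 0.0249]
rod slot top B [ 0.4042 -0.1899  0.1186] [0.0235 0.0235]
brass slot top A [ 0.5022 -0.2027  0.0657] [0.0236 0.0236]
0 [array([ 0.6337, -0.1721]), array([ 0.6289, -0.2618]), array([ 0.3745, -0.2346]), array([ 0.3811, -0.1447])]
0.01 [array([ 0.6306, -0.1706]), array([ 0.6258, -0.2595]), array([ 0.3735, -0.2326]), array([ 0.3801, -0.1434])]
0.02 [array([ 0.6275, -0.1691]), array([ 0.6228, -0.2572]), array([ 0.3725, -0.2305]), array([ 0.3791, -0.1421])]
bottle cap [0.6668 0.1105 0.0911] [0.0001 0.0001]
reservoir cap [0.574  0.0067 0.1177] [0.0001 0.0001]
stand ? [0.6636 0.2616 0.0352] [0.0043 0.0043]
tray downhill corners z~0.005 [array([0.5035, 0.1205]), array([0.4831, 0.2235])] [array([0.5045, 0.1278]), array([0.4832, 0.23  ]), array([0.7013, 0.1675])]
```

Run:
```python
from h import *
from scipy.optimize import least_squares
t=Cam("top"); s=Cam("scene")
T=lambda u,v:(280+u/6,145+v/6); S=lambda u,v:(168+u/6,185+v/6)
# (point in nest frame [x unknown allowed], top px, scene px)
def two(a,b,n):
    p,e=tri([t.ray(*a),s.ray(*b)]); print(n,np.round(p,4),np.round(e,4)); return p
two(T(192,32),S(478,487),"corner brassA")
two(T(330,500),S(140,228),"corner rodB")
two(T(209,48),S(452,470),"bolt brassA")
two(T(315,482),S(155,222),"bolt rodB")
two(T(222,432),S(243,126),"rod slot top A")
two(T(326,440),S(157,170),"rod slot top B")
two(T(341,230),S(248,312),"brass slot top B")
two(T(262,522),S(172,108),"clevis")
# fit
cA=("u",);obs=[("cap",(-.027,0,.026),T(278,380),S(224,180)),
]
def f(p,full=False):
    x,y,z,yaw,xo=p; Rm=R.from_euler("z",yaw).as_matrix(); o=np.array([x,y,z])
    pts=[((-.027,0,.026),T(278,380),S(224,180)),((xo,.045,-.06),T(192,32),S(478,487)),((xo,-.045,-.06),None,S(345,566)),((xo-.25,-.045,-.06),T(330,498),S(140,228)),((xo-.25,.045,-.06),T(160,490),None)]
    r=[]
    for P,a,b in pts:
        W=o+Rm@np.array(P)
        if a: r+=list(t.pix(W)[0]-a)
        if b: r+=list(s.pix(W)[0]-b)
    return r
q=least_squares(f,[.45,-.2,.07,-.1,.17]); print(np.round(q.x,4),np.round(q.fun,1))
```

```text
corner brassA [ 0.6322 -0.1712  0.0052] [0.0002 0.0002]
corner rodB [ 0.3745 -0.2327  0.0047] [0.001 0.001]
bolt brassA [ 0.6193 -0.1787  0.0165] [0.0003 0.0003]
bolt rodB [ 0.3826 -0.2243  0.0146] [0. 0.]
rod slot top A [ 0.4007 -0.1642  0.0883] [0.0009 0.0009]
rod slot top B [ 0.3952 -0.2173  0.0872] [0.0011 0.0011]
brass slot top B [ 0.5018 -0.2285  0.0892] [0.0007 0.0007]
clevis [ 0.3568 -0.1855  0.073 ] [0.0002 0.0002]
[ 0.4524 -0.1961  0.0646 -0.1029  0.176 ] [-0.   0.  -0.2  0.2 -0.6  0.1  0.3 -0.3 -0.7  0.1 -0.1  0.3 -0.5  0.
 -0.1 -0.8]
```

```bash
cat > mv.py <<'E'
import sys
from h import *
def need(pos=None,zdir=None,xdir=(0,0,-1)):
    """shift (cm) and rotvec (deg) in tool axes from measured pose; xdir tool x, ydir approx"""
    st=observe(); Rm=R.from_quat(st["tcp_rot"]).as_matrix()
    out={}
    if pos is not None: out["t_cm"]=np.round(Rm.T@(np.array(pos)-st["tool_pos"])*100,2)
    if zdir is not None:
        x=np.array(xdir,float);x/=np.linalg.norm(x); z=np.array(zdir,float); z-=x*(x@z); z/=np.linalg.norm(z); y=np.cross(z,x)
        out["w_deg"]=np.round(np.degrees(R.from_matrix(Rm.T@np.c_[x,y,z]).as_rotvec()),2)
    return out
E
python3 - <<'E'
from mv import *
print(np.round(R.from_quat(observe()["tcp_rot"]).as_matrix(),3))
print(need((.50,.19,.36),(.98,.19,0)), need((.50,.19,.36),(-.98,-.19,0)))
E
```

```text
[[ 0.     0.225  0.974]
 [-0.     0.974 -0.225]
 [-1.    -0.     0.   ]]
{'t_cm': array([-16.35, -35.24,  44.45]), 'w_deg': array([-23.97,   0.  ,   0.  ])} {'t_cm': array([-16.35, -35.24,  44.45]), 'w_deg': array([ 1.5603e+02,  1.0000e-02, -0.0000e+00])}
```

```bash
python3 -m handwheel '[{"tx":-4},{"tx":-8},{"tx":-12},{"tx":-16,"wx":-5},{"tx":-20,"ty":-3,"tz":4,"wx":-10}]'
python3 -m handwheel '[{"ty":-3,"tz":3,"wx":-4},{"ty":-6,"tz":6,"wx":-7},{"ty":-9,"tz":8,"wx":-10},{"ty":-12,"tz":11,"wx":-14},{"ty":-14,"tz":14,"wx":-14}]'
python3 - <<'E'
from mv import *
print(need((.50,.19,.38),(.98,.19,0)))
E
```

```text
{'t_cm': array([-18.35, -35.24,  44.45]), 'w_deg': array([-23.97,   0.  ,   0.  ])}validation failed for argument at $[0]...
validation failed for argument at $[0]...
```

Every field looks to be required.

```bash
python3 -m handwheel '[{"wx":0,"wy":0,"wz":0,"tx":-4,"ty":0,"tz":0,"claw":-1},{"wx":0,"wy":0,"wz":0,"tx":-8,"ty":0,"tz":0,"claw":-1},{"wx":0,"wy":0,"wz":0,"tx":-12,"ty":0,"tz":0,"claw":-1},{"wx":-5,"wy":0,"wz":0,"tx":-16,"ty":0,"tz":0,"claw":-1},{"wx":-10,"wy":0,"wz":0,"tx":-18,"ty":-3,"tz":2,"claw":-1}]'
python3 -m handwheel '[{"wx":-14,"wy":0,"wz":0,"tx":0,"ty":-32,"tz":42,"claw":-1},{"wx":-14,"wy":0,"wz":0,"tx":0,"ty":-32,"tz":42,"claw":-1},{"wx":-14,"wy":0,"wz":0,"tx":0,"ty":-32,"tz":42,"claw":-1},{"wx":-14,"wy":0,"wz":0,"tx":0,"ty":-32,"tz":42,"claw":-1},{"wx":-14,"wy":0,"wz":0,"tx":0,"ty":-32,"tz":42,"claw":-1}]'
python3 - <<'E'
from mv import *
print(need((.50,.19,.38),(.98,.19,0)))
E
```

```text
time_s: 1.77
tool_pos: [0.1553, 0.6046, 0.3806]
tcp_rot: [0.018, 0.707, -0.012, 0.707]
ft_force: [-1.6, 0.4, 0.9]
grip_width: 0.0918
time_s: 2.18
tool_pos: [0.3181, 0.4641, 0.3769]
tcp_rot: [-0.068, 0.704, 0.068, 0.704]
ft_force: [0.7, 1.2, -0.6]
grip_width: 0.0918
{'t_cm': array([ -0.32, -30.38,  12.62]), 'w_deg': array([ 0.04,  0.03, -0.04])}
```

```bash
python3 -m handwheel '[{"wx":0,"wy":0,"wz":0,"tx":0,"ty":-30,"tz":12.5,"claw":-1},{"wx":0,"wy":0,"wz":0,"tx":0,"ty":-30,"tz":12.5,"claw":-1},{"wx":0,"wy":0,"wz":0,"tx":0,"ty":-30,"tz":12.5,"claw":-1},{"wx":0,"wy":0,"wz":0,"tx":0,"ty":-30,"tz":12.5,"claw":-1},{"wx":0,"wy":0,"wz":0,"tx":0,"ty":-30,"tz":12.5,"claw":-1}]'
python3 -m handwheel '[{"wx":0,"wy":0,"wz":0,"tx":0,"ty":-12.5,"tz":5,"claw":-1},{"wx":0,"wy":0,"wz":0,"tx":0,"ty":-12.5,"tz":5,"claw":-1},{"wx":0,"wy":0,"wz":0,"tx":0,"ty":-12.5,"tz":5,"claw":-1},{"wx":0,"wy":0,"wz":0,"tx":0,"ty":-12.5,"tz":5,"claw":-1},{"wx":0,"wy":0,"wz":0,"tx":0,"ty":-12.5,"tz":5,"claw":-1}]'
python3 - <<'E'
from mv import *
w=Cam("wrist"); cv2.imwrite("pics/w1.png",cv2.resize(w.im,None,fx=1.5,fy=1.5,interpolation=cv2.INTER_CUBIC)); print(observe()["tool_pos"],w.o)
E
```

```text
time_s: 2.6
tool_pos: [0.433, 0.2903, 0.3769]
tcp_rot: [-0.068, 0.704, 0.068, 0.704]
ft_force: [1.3, -0.1, 0.7]
grip_width: 0.0919
time_s: 3.02
tool_pos: [0.5068, 0.1753, 0.3767]
tcp_rot: [-0.065, 0.704, 0.065, 0.704]
ft_force: [-1.1, 1.2, 0.6]
grip_width: 0.092
[0.5054153  0.17833463 0.37653556] [0.43281078 0.16062148 0.56600192]
```

View pics/w1.png

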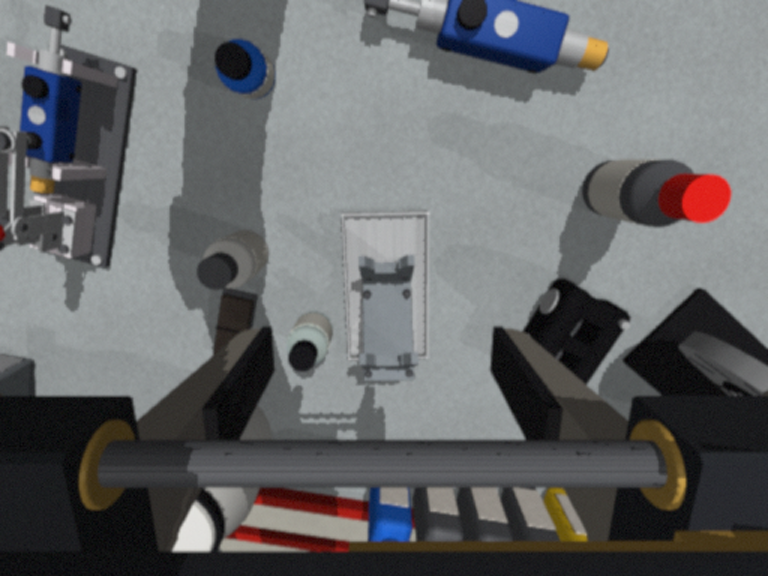

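The wrist view shows the stand's tray, with corners at (341,213), (431,211), (348,357) and (428,357) in the 1.5x picture. The glass bottle is at (308,340), beside the uphill end. I'll take a closer view.

```bash
python3 -m handwheel '[{"wx":0,"wy":0,"wz":0,"tx":3,"ty":1.5,"tz":-3,"claw":-1},{"wx":0,"wy":0,"wz":0,"tx":6,"ty":1.5,"tz":-5,"claw":-1},{"wx":0,"wy":0,"wz":0,"tx":9,"ty":1.5,"tz":-5,"claw":-1},{"wx":0,"wy":0,"wz":0,"tx":12,"ty":1.5,"tz":-5,"claw":-1},{"wx":0,"wy":0,"wz":0,"tx":12,"ty":1.5,"tz":-5,"claw":-1}]'
python3 - <<'E'
from mv import *
import pickle
w=Cam("wrist"); pickle.dump(w,open("w2.pkl","wb"));w.crop("pics/w2.png",256,210,220,200,3.6); print(observe()["tool_pos"],w.o)
for l in ["stand_seat"]:
    for d in cut_out("wrist",l): print(d["p"],d["point"],d["pixels"].sum())
E
```

```text
time_s: 3.48
tool_pos: [0.4483, 0.1853, 0.2517]
tcp_rot: [-0.07, 0.707, 0.068, 0.701]
ft_force: [-0.3, -0.1, -0.6]
grip_width: 0.0917
pics/w2.png origin 146 110 scale 3.6
[0.4503892  0.18569115 0.25462903] [0.37630632 0.17036382 0.44172462]
0.77 [266.9, 243.7] 3001
0.38 [133.3, 12.2] 4612
```

View pics/w2.png

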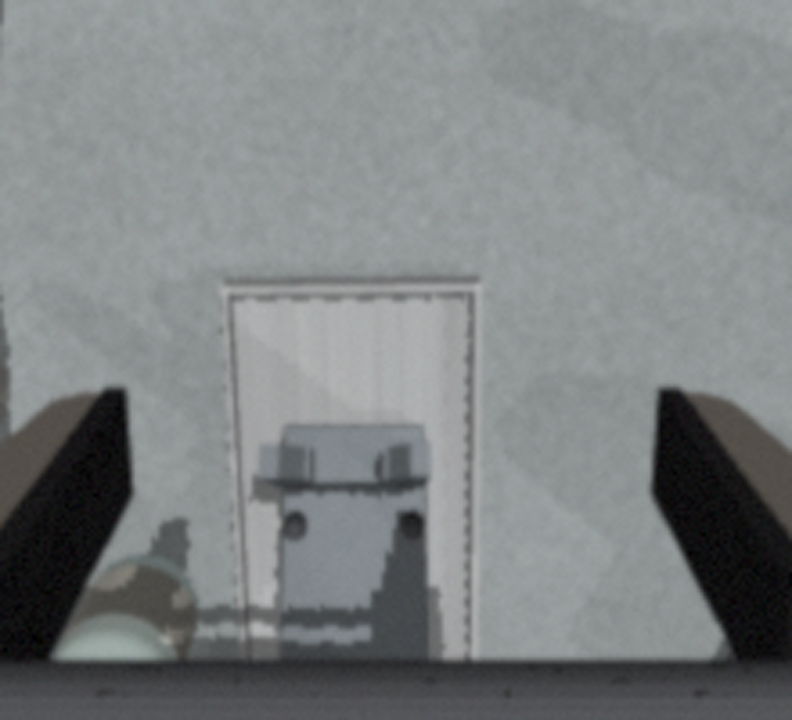

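```bash
python3 -m handwheel '[{"wx":0,"wy":-7,"wz":0,"tx":-2,"ty":0,"tz":0,"claw":-1},{"wx":0,"wy":-14,"wz":0,"tx":-4,"ty":0,"tz":-1,"claw":-1},{"wx":0,"wy":-20,"wz":0,"tx":-5,"ty":0,"tz":-1,"claw":-1},{"wx":0,"wy":-20,"wz":0,"tx":-5,"ty":0,"tz":-1,"claw":-1},{"wx":0,"wy":-20,"wz":0,"tx":-5,"ty":0,"tz":-1,"claw":-1}]'
python3 - <<'E'
from mv import *
import pickle
w=Cam("wrist"); pickle.dump(w,open("w3.pkl","wb"));w.crop("pics/w3.png",256,180,200,200,4); print(observe()["tool_pos"],w.o)
w=Cam("top"); pickle.dump(w,open("t3.pkl","wb"));w.crop("pics/t3.png",200,160,100,90,7)
E
```

```text
time_s: 4.0
tool_pos: [0.4434, 0.1835, 0.3094]
tcp_rot: [-0.054, 0.57, 0.08, 0.816]
ft_force: [-0.1, -0.4, -0.1]
grip_width: 0.0917
pics/w3.png origin 156 80 scale 4
[0.44421867 0.18324316 0.30874113] [0.31063295 0.15601985 0.46117089]
pics/t3.png origin 150 115 scale 7
```

View pics/w3.png

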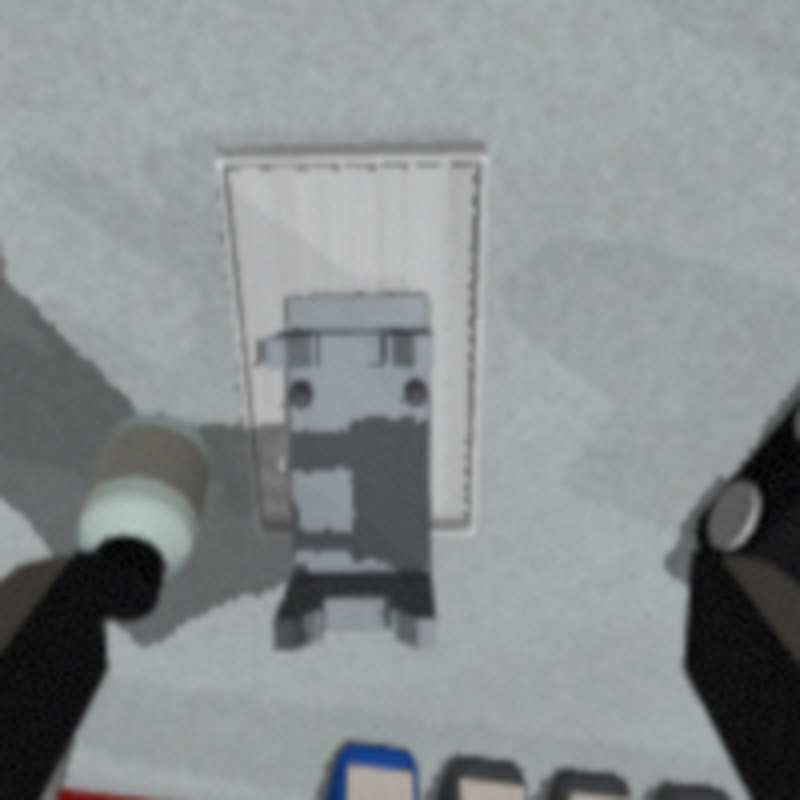

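View pics/t3.png

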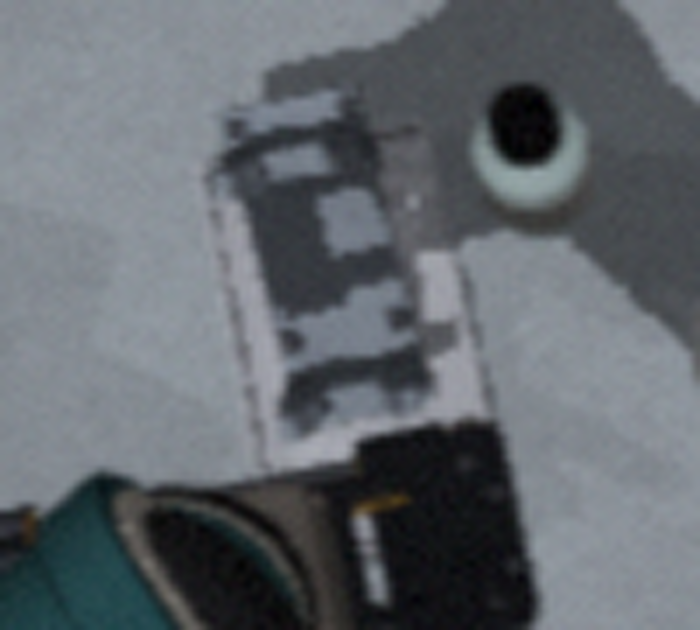

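```bash
cat > ov.py <<'E'
from mv import *
import pickle
B=np.radians(28.6)
def stand_T(x,y,yaw,z=.102,pitch=B):
    Rm=R.from_euler("z",yaw).as_matrix()@R.from_euler("y",-pitch).as_matrix(); return Rm,np.array([x,y,z])
def stand_lines():
    L=[]
    for sx in(-1,1):
        for X in(47.5,59.5):
            prof=[(-31,-60),(-31,17),(-19,17),(-13.5,6),(-13.5,-2),(-9,-10),(0,-12),(9,-10),(13.5,-2),(13.5,6),(19,17),(31,17),(31,-60)]
            L.append(np.array([(sx*X,a,b) for a,b in prof])/1000)
    return L
def draw(c,L,name,u,v,w,h,k,Rm,o):
    u0,v0=max(0,int(u-w/2)),max(0,int(v-h/2)); im=cv2.resize(c.im[v0:v0+h,u0:u0+w],None,fx=k,fy=k,interpolation=cv2.INTER_CUBIC)
    cols=[(0,0,255),(0,255,255),(0,255,0),(255,0,255),(255,255,0)]
    for i,l in enumerate(L):
        p=c.pix(o+l@Rm.T); p=((p+.5-[u0,v0])*k).astype(np.int32)
        cv2.polylines(im,[p.reshape(-1,1,2)],False,cols[i%5],1,cv2.LINE_AA)
    cv2.imwrite(name,im)
E
python3 - <<'E'
from ov import *
w=pickle.load(open("w3.pkl","rb")); t=pickle.load(open("t3.pkl","rb"))
# tray corners, bench level estimation
for z in(0.0,.01):
  print(z,[np.round(w.onz(156+a/4,80+b/4,z)[:2],4) for a,b in((220,155),(488,152),(473,533),(262,530))])
Rm,o=stand_T(.595,.19,.19)
draw(w,stand_lines(),"pics/w3o.png",256,180,200,200,4,Rm,o)
draw(t,stand_lines(),"pics/t3o.png",200,160,100,90,7,Rm,o)
E
```

```text
0.0 [array([0.508 , 0.1219]), array([0.4854, 0.2308]), array([0.6878, 0.2725]), array([0.7068, 0.165 ])]
0.01 [array([0.5038, 0.1227]), array([0.4816, 0.2291]), array([0.6797, 0.27  ]), array([0.6982, 0.1648])]
```

View pics/w3o.png

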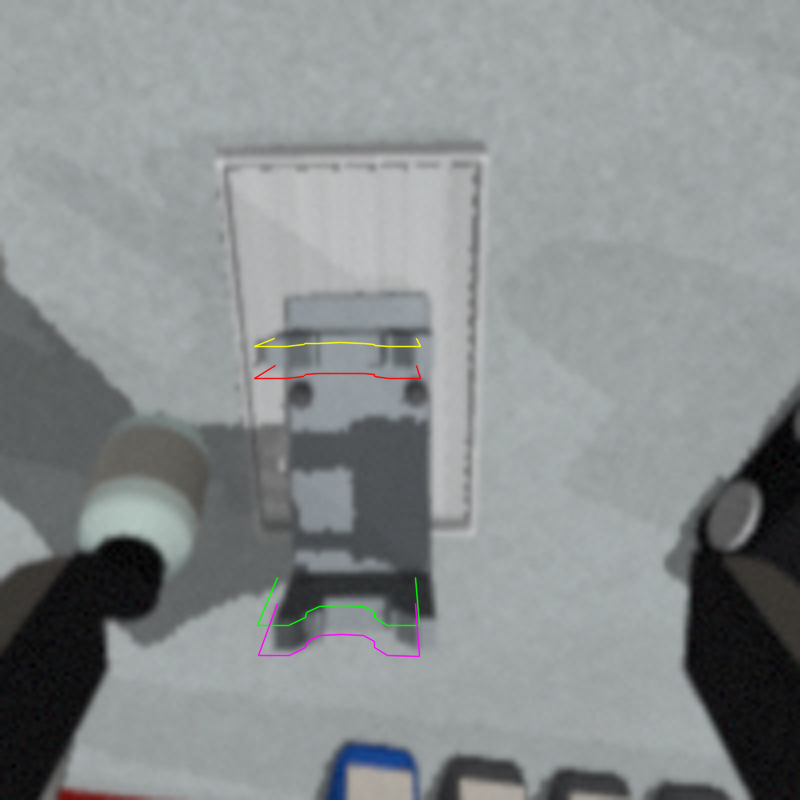

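View pics/t3o.png

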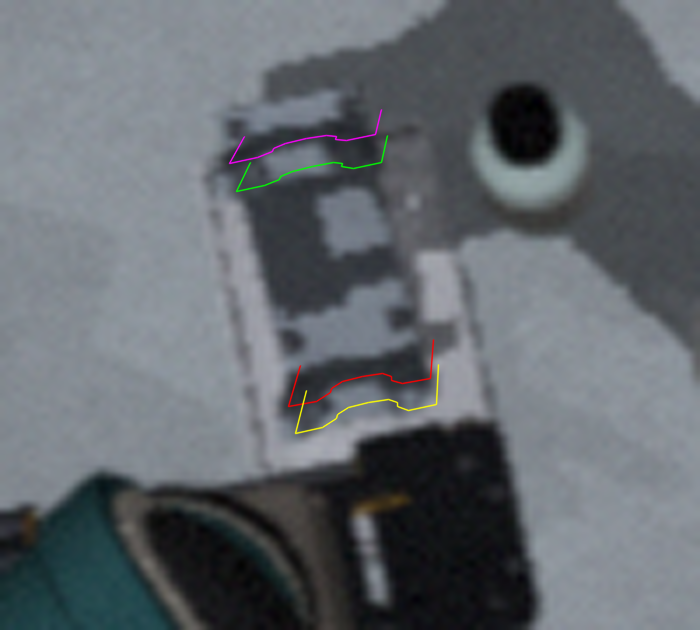

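Run:
```python
from mv import *
y=.19
print(need((.53,.2,.205),(.9,.17,0.5),(np.cos(y)*.5,np.sin(y)*.5,-.866)))
```

```text
{'t_cm': array([12.66,  0.03,  4.66]), 'w_deg': array([ 0.23, -9.96, -0.08])}
```

```bash
python3 -m handwheel '[{"wx":0,"wy":-4,"wz":0,"tx":4,"ty":0,"tz":1.5,"claw":-1},{"wx":0,"wy":-8,"wz":0,"tx":8,"ty":0,"tz":3,"claw":-1},{"wx":0,"wy":-10,"wz":0,"tx":12,"ty":0,"tz":4.5,"claw":-1},{"wx":0,"wy":-10,"wz":0,"tx":12.5,"ty":0,"tz":4.5,"claw":-1},{"wx":0,"wy":-10,"wz":0,"tx":12.5,"ty":0,"tz":4.5,"claw":-1}]'
python3 - <<'E'
from ov import *
w=Cam("wrist"); pickle.dump(w,open("w4.pkl","wb")); print(observe()["tool_pos"],w.o)
Rm,o=stand_T(.60,.195,.19)
w.crop("pics/w4.png",256,190,160,200,4)
draw(w,stand_lines(),"pics/w4o.png",256,190,160,200,4,Rm,o)
E
```

```text
time_s: 4.52
tool_pos: [0.5271, 0.1971, 0.2008]
tcp_rot: [-0.05, 0.501, 0.081, 0.86]
ft_force: [-0.1, -0.2, -0.4]
grip_width: 0.092
[0.52753801 0.19787145 0.20320417] [0.37166313 0.16684742 0.32834079]
pics/w4.png origin 176 90 scale 4
```

View pics/w4.png

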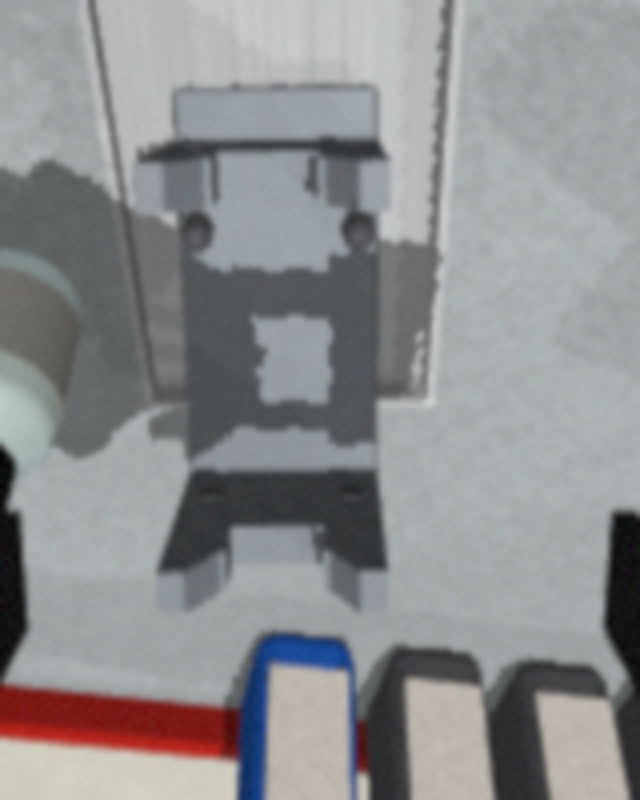

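View pics/w4o.png

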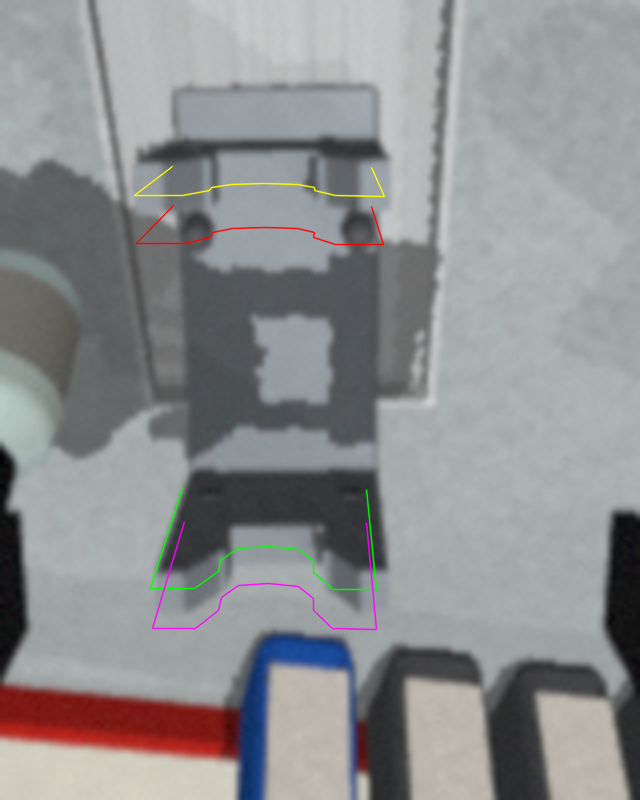

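```bash
cat > fit.py <<'E'
from ov import *
from scipy.optimize import least_squares
w=pickle.load(open("w4.pkl","rb"))
K={(-59.5,-31):(138,160),(-59.5,31):(388,157),(-47.5,-31):(139,209),(-47.5,31):(386,209),(47.5,-31):(160,570),(47.5,31):(387,570),(59.5,-31):(160,608),(59.5,31):(387,606)}
P=np.array([(a/1000,b/1000,.017) for a,b in K]); U=np.array([(176+u/4,90+v/4) for u,v in K.values()])-.125
def run(free):
    def f(p):
        q=dict(x=.6,y=.195,yaw=.19,z=.102,pitch=B); q.update(zip(free,p))
        Rm,o=stand_T(**q); return (w.pix(o+P@Rm.T)-U).ravel()
    q0=dict(x=.6,y=.195,yaw=.19,z=.102,pitch=B)
    r=least_squares(f,[q0[k] for k in free],loss="soft_l1"); print(dict(zip(free,np.round(r.x,4))),"rms",np.sqrt((f(r.x)**2).mean()).round(2)); return r.x
run(["x","y","yaw"]);run(["x","y","yaw","z"]);p=run(["x","y","yaw","z","pitch"])
E
python3 fit.py
python3 - <<'E'
from fit import *
t=pickle.load(open("t3.pkl","rb"))
for i,a in enumerate([run(["x","y","yaw"]),run(["x","y","yaw","z"])]):
    Rm,o=stand_T(*a)
    draw(w,stand_lines(),f"pics/w4o{i}.png",256,190,160,200,4,Rm,o)
    draw(t,stand_lines(),f"pics/t3o{i}.png",200,160,100,90,7,Rm,o)
E
```

```text
{'x': np.float64(0.5898), 'y': np.float64(0.1956), 'yaw': np.float64(0.2077)} rms 0.61
{'x': np.float64(0.5895), 'y': np.float64(0.1955), 'yaw': np.float64(0.2076), 'z': np.float64(0.1024)} rms 0.6
{'x': np.float64(0.5921), 'y': np.float64(0.1959), 'yaw': np.float64(0.2107), 'z': np.float64(0.1003), 'pitch': np.float64(0.5566)} rms 0.45
{'x': np.float64(0.5898), 'y': np.float64(0.1956), 'yaw': np.float64(0.2077)} rms 0.61
{'x': np.float64(0.5895), 'y': np.float64(0.1955), 'yaw': np.float64(0.2076), 'z': np.float64(0.1024)} rms 0.6
{'x': np.float64(0.5921), 'y': np.float64(0.1959), 'yaw': np.float64(0.2107), 'z': np.float64(0.1003), 'pitch': np.float64(0.5566)} rms 0.45
{'x': np.float64(0.5898), 'y': np.float64(0.1956), 'yaw': np.float64(0.2077)} rms 0.61
{'x': np.float64(0.5895), 'y': np.float64(0.1955), 'yaw': np.float64(0.2076), 'z': np.float64(0.1024)} rms 0.6
```

View pics/w4o0.png

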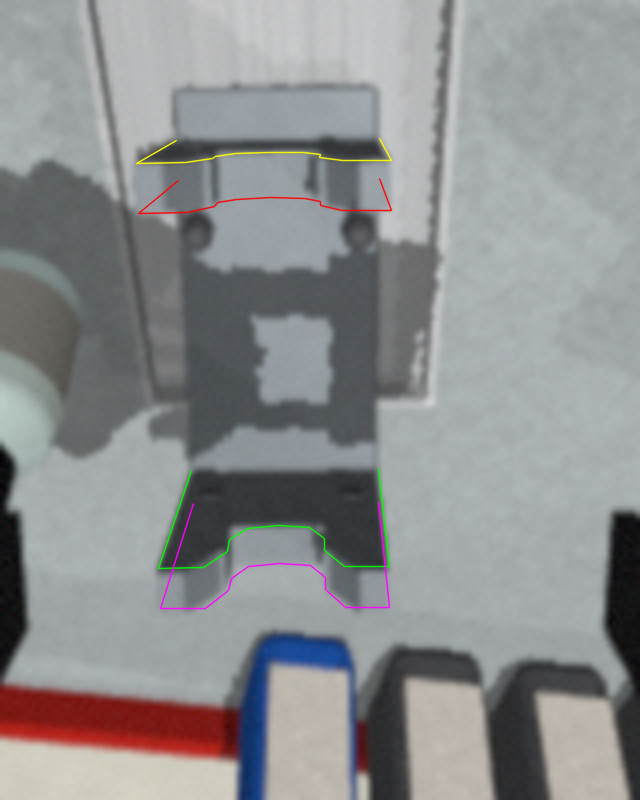

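View pics/t3o0.png

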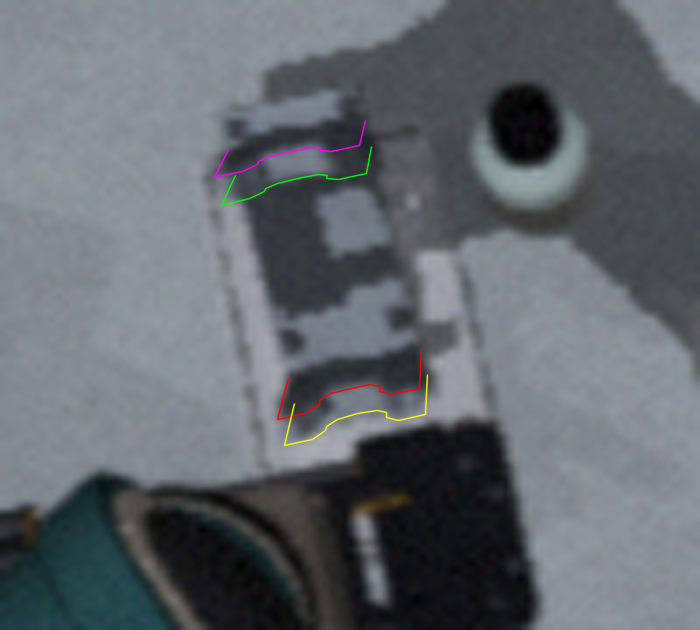

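```bash
python3 -m handwheel '[{"wx":0,"wy":4,"wz":0,"tx":-4,"ty":0,"tz":0,"claw":-1},{"wx":0,"wy":8,"wz":0,"tx":-8,"ty":0,"tz":0,"claw":-1},{"wx":0,"wy":14,"wz":0,"tx":-12,"ty":0,"tz":0,"claw":-1},{"wx":0,"wy":20,"wz":0,"tx":-14,"ty":-3,"tz":0,"claw":-1},{"wx":0,"wy":27,"wz":0,"tx":-14,"ty":-6,"tz":0,"claw":-1}]'
python3 - <<'E'
from mv import *
print(need((.42,-.19,.34),(1,-.104,0)))
E
```

```text
time_s: 4.98
tool_pos: [0.4699, 0.129, 0.3357]
tcp_rot: [-0.065, 0.682, 0.076, 0.724]
ft_force: [2.2, -0.9, -0.8]
grip_width: 0.0921
{'t_cm': array([ -1.39, -30.27, -11.15]), 'w_deg': array([17.36,  3.4 , -1.06])}
```

```bash
python3 -m handwheel '[{"wx":4,"wy":3,"wz":0,"tx":-1,"ty":-4,"tz":-1.5,"claw":-1},{"wx":8,"wy":3,"wz":0,"tx":-1,"ty":-8,"tz":-3,"claw":-1},{"wx":12,"wy":3,"wz":-1,"tx":-1,"ty":-12,"tz":-4.5,"claw":-1},{"wx":17,"wy":3,"wz":-1,"tx":-1,"ty":-16,"tz":-6,"claw":-1},{"wx":17,"wy":3,"wz":-1,"tx":-1,"ty":-20,"tz":-7,"claw":-1}]'
python3 - <<'E'
from mv import *
print(need((.42,-.19,.34),(1,-.104,0)))
E
```

```text
time_s: 5.4
tool_pos: [0.4384, -0.0797, 0.335]
tcp_rot: [0.036, 0.705, -0.04, 0.708]
ft_force: [1.0, -0.0, -0.7]
grip_width: 0.092
{'t_cm': array([ -0.45, -11.17,  -0.65]), 'w_deg': array([-0.18,  0.26,  0.3 ])}
```

```bash
python3 -m handwheel '[{"wx":0,"wy":0,"wz":0,"tx":-0.5,"ty":-4,"tz":-0.5,"claw":0},{"wx":0,"wy":0,"wz":0,"tx":-0.5,"ty":-8,"tz":-0.5,"claw":1},{"wx":0,"wy":0,"wz":0,"tx":-0.5,"ty":-10,"tz":-0.5,"claw":1},{"wx":0,"wy":0,"wz":0,"tx":-0.5,"ty":-10,"tz":-0.5,"claw":1},{"wx":0,"wy":0,"wz":0,"tx":-0.5,"ty":-10,"tz":-0.5,"claw":1}]'
python3 - <<'E'
from mv import *
import pickle
w=Cam("wrist"); pickle.dump(w,open("w5.pkl","wb")); print(observe()["tool_pos"],observe()["grip_width"])
w.crop("pics/w5.png",256,170,260,240,3)
E
```

```text
time_s: 5.82
tool_pos: [0.4237, -0.1778, 0.3402]
tcp_rot: [0.035, 0.705, -0.04, 0.708]
ft_force: [0.4, 1.1, 0.5]
grip_width: 0.0606
[ 0.4239999  -0.17652168  0.33970505] 0.05659564630931809
pics/w5.png origin 126 50 scale 3
```

View pics/w5.png

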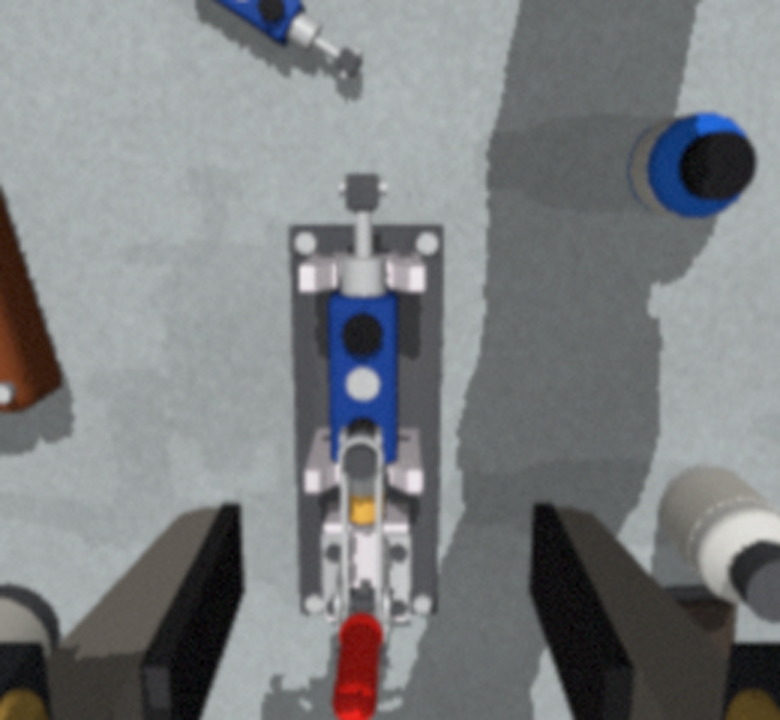

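```bash
cat > fitn.py <<'E'
from ov import *
from scipy.optimize import least_squares
w=pickle.load(open("w5.pkl","rb"))
c=lambda u,v:np.array([126+u/3,50+v/3])-.17
def f(p):
    x,y,z,yaw,xo=p; Rm=R.from_euler("z",yaw).as_matrix(); o=np.array([x,y,z])
    pts=[((-.027,0,.026),c(361,335)),((-.045,-.018,.016),c(331,293)),((-.045,.018,.016),c(398,293)),((xo,-.045,-.06),c(290,226)),((xo,.045,-.06),c(443,226)),((xo+.25,.045,-.06),c(437,613)),((xo+.25,-.045,-.06),c(302,613))]
    return np.concatenate([w.pix(o+Rm@np.array(P))[0]-u for P,u in pts])
if __name__=="__main__":
    q=least_squares(f,[.45,-.2,.07,-.1,-.08]); print(np.round(q.x,4),np.round(q.fun,1))
    for z in(.068,.072,.076):
        g=lambda p:f([p[0],p[1],z,p[2],p[3]]); q=least_squares(g,[.45,-.2,-.1,-.08]); print(z,np.round(q.x,4),np.sqrt((q.fun**2).mean()))
E
python3 fitn.py
python3 - <<'E'
from mv import *
import pickle
w=pickle.load(open("w5.pkl","rb")); t=Cam("top"); T=lambda u,v:(280+u/6,145+v/6); S=lambda u,v:(168+u/6,185+v/6);c=lambda u,v:(126+u/3-.17,50+v/3-.17)
sc=Cam("scene")
for n,a,b,d in[("cap",c(361,335),T(278,380),S(224,180)),("ball",c(354,700),T(345,52),S(316,253)),("rodtopB",c(316,277),T(326,440),S(157,170))]:
    print(n,tri([w.ray(*a),t.ray(*b)]),tri([w.ray(*a),t.ray(*b),sc.ray(*d)]))
E
```

```text
[ 0.4514 -0.1957  0.0682 -0.1061 -0.0743] [ 0.6 -0.8 -1.1  0.4  0.2  0.4 -0.   0.1  0.4  0.1  0.2 -0.  -0.2 -0.2]
0.068 [ 0.4514 -0.1957 -0.1061 -0.0743] 0.44169490634600694
0.072 [ 0.4508 -0.1955 -0.1061 -0.0746] 0.518343649821394
0.076 [ 0.4502 -0.1953 -0.1062 -0.075 ] 0.7134722027428645
cap (array([ 0.42631405, -0.19405151,  0.08805429]), [np.float64(0.00038042007190697096), np.float64(0.0003804200719070109)]) (array([ 0.42583958, -0.19330268,  0.09171238]), [np.float64(0.000652898131618863), np.float64(0.0004474154062874777), np.float64(0.000667581840110906)])
ball (array([ 0.55747245, -0.20833609,  0.21134916]), [np.float64(0.0007238853249827789), np.float64(0.0007238853249828832)]) (array([ 0.55607893, -0.20739124,  0.21455004]), [np.float64(0.0008655426014711538), np.float64(0.0011047509953646254), np.float64(0.0008133962374225288)])
rodtopB (array([ 0.39200026, -0.21035325,  0.11699583]), [np.float64(1.3823311933096794e-05), np.float64(1.3823311933157059e-05)]) (array([ 0.39508212, -0.21601023,  0.08656586]), [np.float64(0.0026161745915979175), np.float64(0.0008595517146086975), np.float64(0.0022583174209847776)])
```

```bash
cat >> mv.py <<'E'
N0=np.array([.4512,-.1956,.069]); NY=-.106
NR=R.from_euler("z",NY).as_matrix()
def nest(x,y,z): return N0+NR@np.array([x,y,z])
def inn(p): return NR.T@(np.array(p)-N0)
E
python3 - <<'E'
from mv import *
print(need(nest(.065,0,.126),NR[:,0]))
E
```

```text
{'t_cm': array([14.42, -1.61,  9.36]), 'w_deg': array([0.24, 0.14, 0.46])}
```

```bash
python3 -m handwheel '[{"wx":0,"wy":0,"wz":0,"tx":0,"ty":-1.6,"tz":4,"claw":1},{"wx":0,"wy":0,"wz":0,"tx":0,"ty":-1.6,"tz":8,"claw":1},{"wx":0,"wy":0,"wz":0.4,"tx":3,"ty":-1.6,"tz":9.3,"claw":1},{"wx":0,"wy":0,"wz":0.4,"tx":7,"ty":-1.6,"tz":9.3,"claw":1},{"wx":0,"wy":0,"wz":0.4,"tx":11,"ty":-1.6,"tz":9.3,"claw":1}]'
python3 - <<'E'
from mv import *
print(need(nest(.065,0,.126),NR[:,0]), observe()["grip_width"])
E
```

```text
time_s: 6.38
tool_pos: [0.5163, -0.2024, 0.2272]
tcp_rot: [0.035, 0.705, -0.037, 0.707]
ft_force: [0.3, 0.0, -0.4]
grip_width: 0.0156
{'t_cm': array([ 3.22, -0.  , -0.06]), 'w_deg': array([0.28, 0.15, 0.14])} 0.015555730381649452
```

```bash
python3 -m handwheel '[{"wx":0,"wy":0,"wz":0,"tx":1.5,"ty":0,"tz":0,"claw":1},{"wx":0,"wy":0,"wz":0,"tx":3.2,"ty":0,"tz":0,"claw":1},{"wx":0,"wy":0,"wz":0,"tx":3.2,"ty":0,"tz":0,"claw":1},{"wx":0,"wy":0,"wz":0,"tx":3.2,"ty":0,"tz":0,"claw":1}]'
python3 - <<'E'
from mv import *
import pickle
w=Cam("wrist"); w.crop("pics/w6.png",256,240,260,260,2.3); print(inn(observe()["tool_pos"]), observe()["grip_width"])
s=Cam("scene"); s.crop("pics/s6.png",225,215,120,120,5)
E
```

```text
time_s: 6.72
tool_pos: [0.5145, -0.2028, 0.196]
tcp_rot: [0.036, 0.706, -0.037, 0.706]
ft_force: [-0.2, -0.3, 0.1]
grip_width: 0.0003
pics/w6.png origin 126 110 scale 2.3
[ 0.06443773 -0.00093934  0.12798816] 0.00020613176992468994
pics/s6.png origin 165 155 scale 5
```

View pics/w6.png

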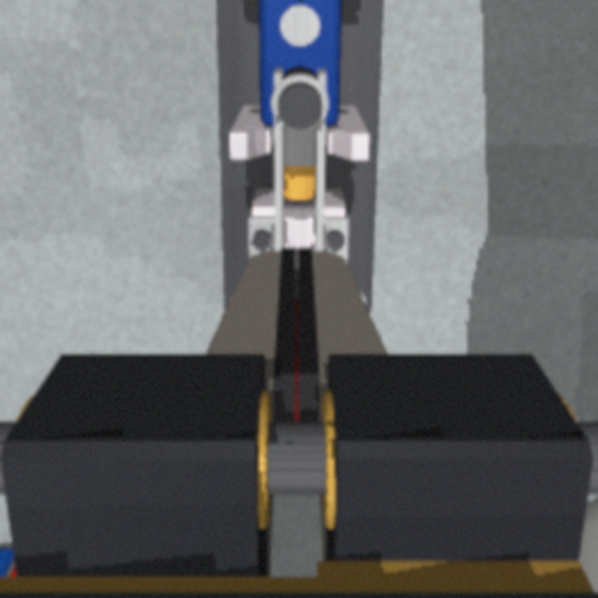

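View pics/s6.png

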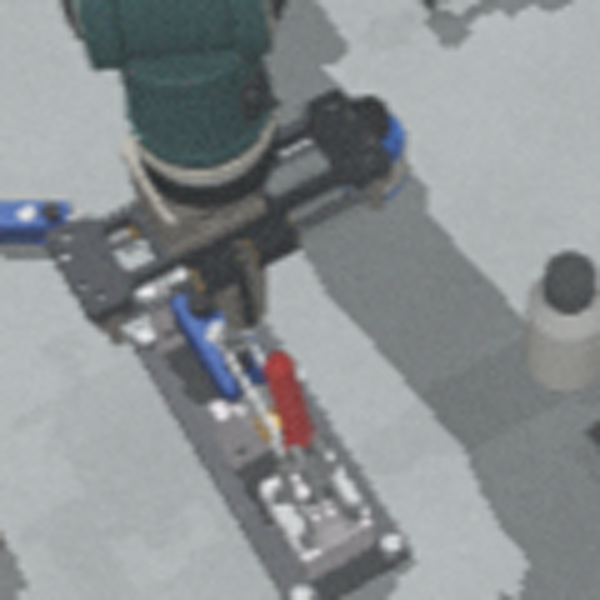

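The closed fingers stand just on the cylinder side of the red handle and in its plane. Now I'll push.

```bash
python3 -m handwheel '[{"wx":0,"wy":0,"wz":0,"tx":0,"ty":0,"tz":1.2,"claw":1},{"wx":0,"wy":0,"wz":0,"tx":0,"ty":0,"tz":2.4,"claw":1},{"wx":0,"wy":0,"wz":0,"tx":0,"ty":0,"tz":3.6,"claw":1},{"wx":0,"wy":0,"wz":0,"tx":0,"ty":0,"tz":4.8,"claw":1},{"wx":0,"wy":0,"wz":0,"tx":0,"ty":0,"tz":6,"claw":1}]'
python3 -m handwheel '[{"wx":0,"wy":0,"wz":0,"tx":0,"ty":0,"tz":1.2,"claw":1},{"wx":0,"wy":0,"wz":0,"tx":0.2,"ty":0,"tz":2.4,"claw":1},{"wx":0,"wy":0,"wz":0,"tx":0.5,"ty":0,"tz":3.6,"claw":1},{"wx":0,"wy":0,"wz":0,"tx":0.9,"ty":0,"tz":4.8,"claw":1},{"wx":0,"wy":0,"wz":0,"tx":1.4,"ty":0,"tz":6,"claw":1}]'
python3 - <<'E'
from mv import *
s=Cam("scene"); s.crop("pics/s7.png",225,215,120,120,5);print(inn(observe()["tool_pos"]))
E
```

```text
time_s: 7.23
tool_pos: [0.5766, -0.2107, 0.1996]
tcp_rot: [0.036, 0.704, -0.038, 0.708]
ft_force: [0.9, -0.2, -0.2]
grip_width: 0.0004
time_s: 7.65
tool_pos: [0.6355, -0.2167, 0.1846]
tcp_rot: [0.036, 0.705, -0.038, 0.708]
ft_force: [-0.1, 0.1, 0.2]
grip_width: 0.0004
pics/s7.png origin 165 155 scale 5
[ 0.18690208 -0.00076874  0.11406942]
```

View pics/s7.png

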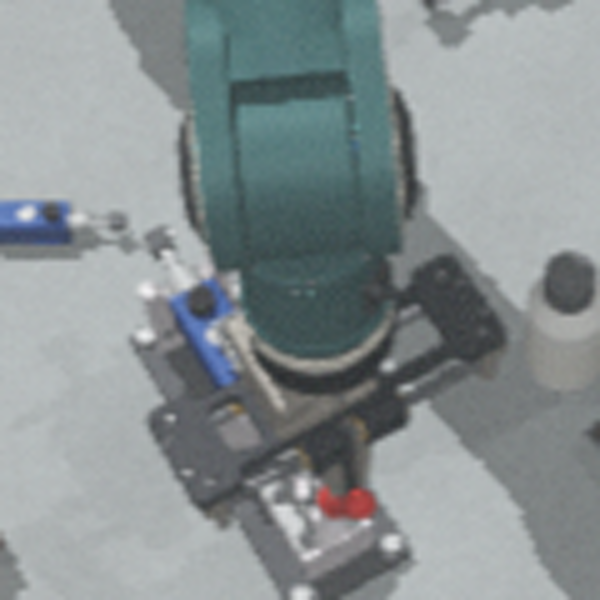

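```bash
python3 -m handwheel '[{"wx":0,"wy":0,"wz":0,"tx":1.1,"ty":0,"tz":1.3,"claw":1},{"wx":0,"wy":0,"wz":0,"tx":2.5,"ty":0,"tz":2.6,"claw":1},{"wx":0,"wy":0,"wz":0,"tx":4,"ty":0,"tz":3.7,"claw":1},{"wx":0,"wy":0,"wz":0,"tx":5.6,"ty":0,"tz":4.7,"claw":1},{"wx":0,"wy":0,"wz":0,"tx":7.4,"ty":0,"tz":5.3,"claw":1}]'
python3 -m handwheel '[{"wx":0,"wy":0,"wz":0,"tx":1,"ty":0,"tz":0.4,"claw":1},{"wx":0,"wy":0,"wz":0,"tx":2,"ty":0,"tz":0.6,"claw":1},{"wx":0,"wy":0,"wz":0,"tx":3,"ty":0,"tz":0.6,"claw":1},{"wx":0,"wy":0,"wz":0,"tx":3.8,"ty":0,"tz":0.6,"claw":1},{"wx":0,"wy":0,"wz":0,"tx":4,"ty":0,"tz":0.6,"claw":1}]'
python3 - <<'E'
from mv import *
s=Cam("scene"); s.crop("pics/s8.png",225,215,120,120,5);print(inn(observe()["tool_pos"]))
t=Cam("top"); t.crop("pics/t8.png",325,180,90,110,5)
E
```

```text
time_s: 8.12
tool_pos: [0.6888, -0.2224, 0.1102]
tcp_rot: [0.036, 0.704, -0.038, 0.708]
ft_force: [0.8, -0.3, 0.6]
grip_width: 0.0002
time_s: 8.53
tool_pos: [0.6915, -0.2231, 0.0673]
tcp_rot: [0.036, 0.706, -0.038, 0.706]
ft_force: [-1.0, 0.3, 0.4]
grip_width: 0.0003
pics/s8.png origin 165 155 scale 5
[ 0.24196546 -0.00206356 -0.00144082]
pics/t8.png origin 280 125 scale 5
```

View pics/s8.png

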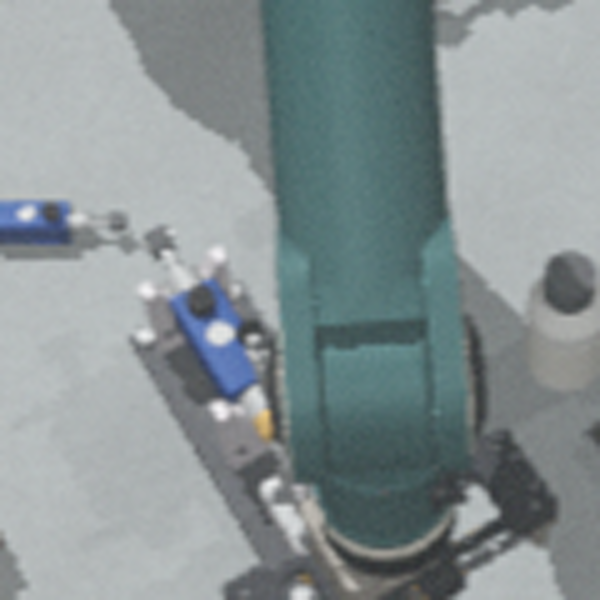

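View pics/t8.png

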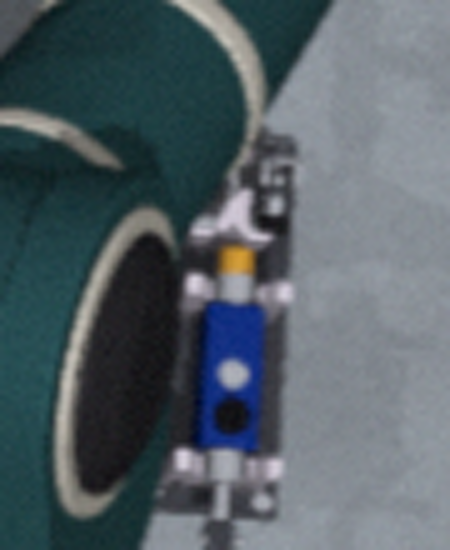

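```bash
python3 -m handwheel '[{"wx":0,"wy":0,"wz":0,"tx":-4,"ty":0,"tz":0,"claw":1},{"wx":0,"wy":0,"wz":0,"tx":-8,"ty":0,"tz":0,"claw":1},{"wx":0,"wy":0,"wz":0,"tx":-12,"ty":0,"tz":0,"claw":1},{"wx":0,"wy":0,"wz":0,"tx":-16,"ty":0,"tz":0,"claw":1},{"wx":0,"wy":0,"wz":0,"tx":-20,"ty":0,"tz":0,"claw":1}]'
python3 -m handwheel '[{"wx":0,"wy":0,"wz":0,"tx":-4,"ty":0,"tz":-2,"claw":-1},{"wx":0,"wy":0,"wz":0,"tx":-8,"ty":0,"tz":-5,"claw":-1},{"wx":0,"wy":0,"wz":0,"tx":-8,"ty":0,"tz":-9,"claw":-1},{"wx":0,"wy":0,"wz":0,"tx":-8,"ty":0,"tz":-13,"claw":-1},{"wx":0,"wy":0,"wz":0,"tx":-8,"ty":0,"tz":-17,"claw":-1}]'
python3 -m handwheel '[{"wx":0,"wy":0,"wz":0,"tx":0,"ty":0,"tz":-4,"claw":-1},{"wx":0,"wy":0,"wz":0,"tx":0,"ty":0,"tz":-8,"claw":-1},{"wx":0,"wy":0,"wz":0,"tx":0,"ty":0,"tz":-10,"claw":-1},{"wx":0,"wy":0,"wz":0,"tx":0,"ty":0,"tz":-11,"claw":-1},{"wx":0,"wy":0,"wz":0,"tx":0,"ty":0,"tz":-11,"claw":-1}]'
python3 - <<'E'
from mv import *
import pickle
w=Cam("wrist"); pickle.dump(w,open("w9.pkl","wb")); w.crop("pics/w9.png",256,170,260,240,3);print(inn(observe()["tool_pos"]))
s=Cam("scene"); s.crop("pics/s9.png",225,240,120,120,4)
E
```

```text
time_s: 9.05
tool_pos: [0.692, -0.2231, 0.2718]
tcp_rot: [0.036, 0.705, -0.038, 0.707]
ft_force: [0.6, -1.4, -0.1]
grip_width: 0.0007
time_s: 9.47
tool_pos: [0.5241, -0.2056, 0.3498]
tcp_rot: [0.036, 0.705, -0.038, 0.708]
ft_force: [0.1, -0.8, 1.0]
grip_width: 0.0319
time_s: 9.88
tool_pos: [0.4151, -0.1938, 0.3494]
tcp_rot: [0.037, 0.705, -0.038, 0.708]
ft_force: [-0.1, -0.0, 0.2]
grip_width: 0.0648
pics/w9.png origin 126 50 scale 3
[-0.03453642 -0.00171894  0.28021901]
pics/s9.png origin 165 180 scale 4
```

View pics/w9.png

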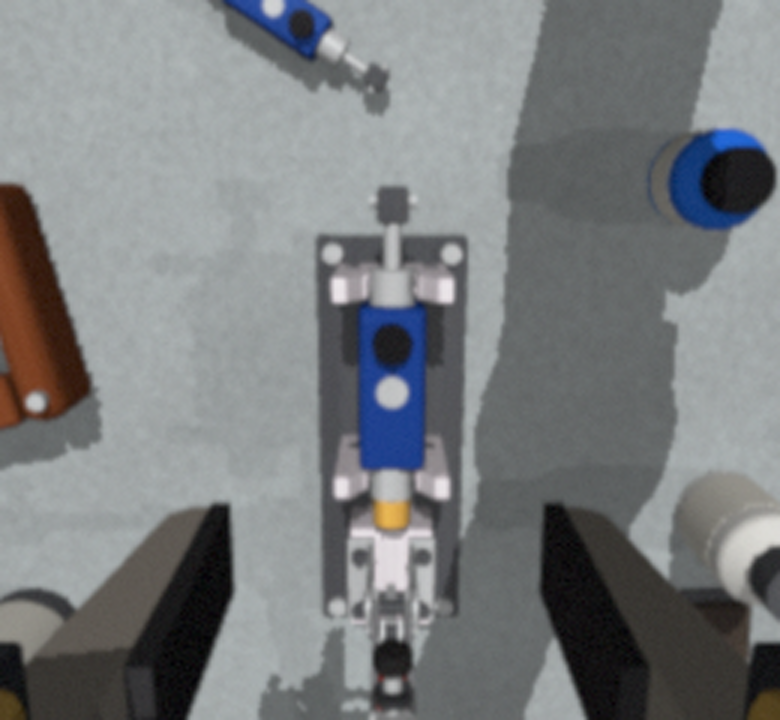

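View pics/s9.png

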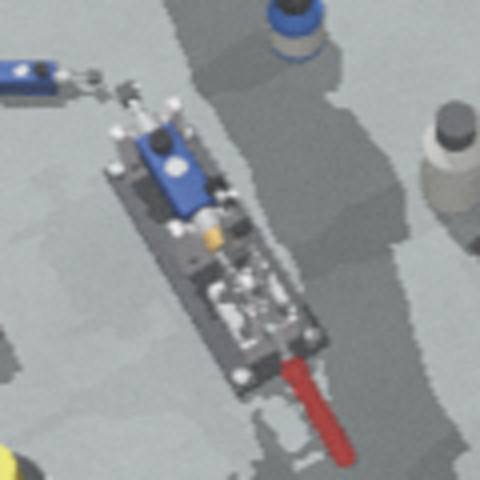

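Clamp fully open: the red handle lies out past level at scene crop (320,410), and the cylinder is still in its nest with its cap at wrist crop (392,346). I'll refine the cylinder pose.

Run:
```python
from ov import *
from scipy.optimize import least_squares
w=pickle.load(open("w9.pkl","rb"))
c=lambda u,v:np.array([126+u/3,50+v/3])-.17
def f(p,z):
    x,y,yaw,xo=p[:4]; Rm=R.from_euler("z",yaw).as_matrix(); o=np.array([x,y,z])
    pts=[((-.027,0,.026),c(392,346)),((-.045,-.018,.016),c(360,306)),((-.045,.018,.016),c(425,306)),((.045,-.018,.016),c(361,468)),((.045,.018,.016),c(424,468)),
    ((xo,-.045,-.06),c(317,237)),((xo,.045,-.06),c(467,237)),((xo+.25,.045,-.06),c(458,615)),((xo+.25,-.045,-.06),c(325,615))]
    return np.concatenate([w.pix(o+Rm@np.array(P))[0]-u for P,u in pts])
for z in(.066,.068,.07,.072):
    q=least_squares(lambda p:f(p,z),[.45,-.2,-.1,-.08]); print(z,np.round(q.x,4),np.sqrt((q.fun**2).mean()),np.round(q.fun,1))
```

```text
0.066 [ 0.4523 -0.1958 -0.105  -0.0749] 0.33862432413824095 [ 0.2 -0.7 -0.6  0.1  0.6  0.1 -0.4  0.3  0.3  0.3 -0.1  0.2  0.   0.2
  0.  -0.2 -0.  -0.2]
0.068 [ 0.4518 -0.1958 -0.105  -0.0749] 0.3689438212052959 [ 0.2 -0.8 -0.7  0.   0.7 -0.  -0.5  0.5  0.4  0.5 -0.2 -0.   0.1 -0.
  0.1  0.  -0.1  0. ]
0.07 [ 0.4514 -0.1958 -0.105  -0.075 ] 0.4399370415140113 [ 0.2 -0.8 -0.7 -0.1  0.7 -0.1 -0.5  0.6  0.4  0.6 -0.3 -0.2  0.2 -0.2
  0.2  0.3 -0.2  0.3]
0.072 [ 0.4509 -0.1957 -0.105  -0.075 ] 0.5364458341924101 [ 0.2 -0.9 -0.8 -0.2  0.8 -0.2 -0.6  0.7  0.5  0.7 -0.4 -0.4  0.3 -0.5
  0.3  0.6 -0.3  0.6]
```

Run:
```python
from mv import *
print(need((.4518,-.1958,.057),(np.cos(.105),-np.sin(.105),0)))
```

```text
{'t_cm': array([29.2 ,  0.21,  3.35]), 'w_deg': array([0.02, 0.19, 0.14])}
```

```bash
python3 -m handwheel '[{"wx":0,"wy":0.2,"wz":0.1,"tx":4,"ty":0.2,"tz":1,"claw":-1},{"wx":0,"wy":0.2,"wz":0.1,"tx":8,"ty":0.2,"tz":2,"claw":-1},{"wx":0,"wy":0.2,"wz":0.1,"tx":12,"ty":0.2,"tz":3.3,"claw":-1},{"wx":0,"wy":0.2,"wz":0.1,"tx":16,"ty":0.2,"tz":3.3,"claw":-1},{"wx":0,"wy":0.2,"wz":0.1,"tx":19,"ty":0.2,"tz":3.3,"claw":-1}]'
python3 -m handwheel '[{"wx":0,"wy":0,"wz":0,"tx":1,"ty":0,"tz":0,"claw":-1},{"wx":0,"wy":0,"wz":0,"tx":1,"ty":0,"tz":0,"claw":-1}]'
python3 - <<'E'
from mv import *
import pickle
w=Cam("wrist"); pickle.dump(w,open("w10.pkl","wb")); w.crop("pics/w10.png",256,190,260,260,3)
print(need((.4518,-.1958,.057),(np.cos(.105),-np.sin(.105),0)))
E
```

```text
time_s: 10.4
tool_pos: [0.45, -0.1956, 0.1543]
tcp_rot: [0.036, 0.708, -0.038, 0.704]
ft_force: [0.9, -0.3, -0.2]
grip_width: 0.092
time_s: 10.57
tool_pos: [0.4485, -0.1955, 0.1454]
tcp_rot: [0.036, 0.709, -0.038, 0.703]
ft_force: [0.3, -0.1, 0.4]
grip_width: 0.0918
pics/w10.png origin 126 60 scale 3
{'t_cm': array([9.05, 0.07, 0.24]), 'w_deg': array([ 0.  , -0.28,  0.13])}
```

View pics/w10.png

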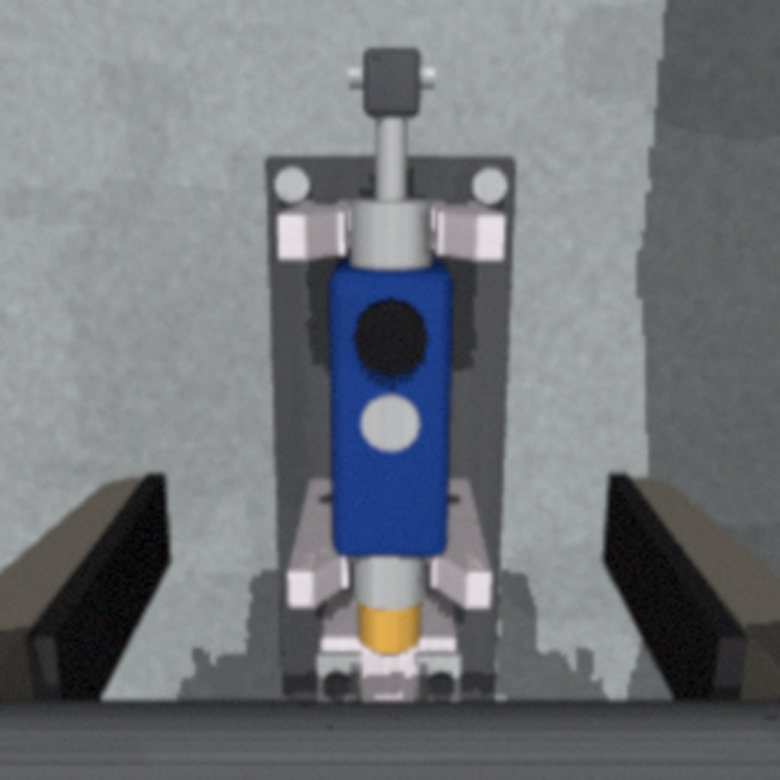

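Run:
```python
from ov import *
from scipy.optimize import least_squares
w=pickle.load(open("w10.pkl","rb"))
c=lambda u,v:np.array([126+u/3,60+v/3])-.17
def f(p,full=False):
    x,y,z,yaw=p; Rm=R.from_euler("z",yaw).as_matrix(); o=np.array([x,y,z])
    pts=[((-.027,0,.026),c(391,336)),((-.045,-.018,.016),c(331,266)),((-.045,.018,.016),c(451,266)),((.045,-.018,.016),c(334,554)),((.045,.018,.016),c(447,554)),
    ((-.0475,-.031,.017),c(279,260)),((-.0475,.031,.017),c(504,260)),((.0595,-.031,.017),c(290,606)),((.0595,.031,.017),c(491,606))]
    return np.concatenate([w.pix(o+Rm@np.array(P))[0]-u for P,u in pts])
q=least_squares(f,[.45,-.2,.07,-.1]); print(np.round(q.x,4),np.round(q.fun,1))
for z in(.066,.068,.07,.072):
    q=least_squares(lambda p:f([p[0],p[1],z,p[2]]),[.45,-.2,-.1]); print(z,np.round(q.x,4),np.sqrt((q.fun**2).mean()))
```

```text
[ 0.4511 -0.1957  0.0719 -0.1052] [ 0.   0.2 -1.2  0.3  1.3  0.3 -0.5  1.4  0.6  1.5  0.6 -0.6 -0.8 -0.5
  0.5 -1.3 -0.4 -1.2]
0.066 [ 0.4526 -0.1958 -0.1052] 1.2676683921072274
0.068 [ 0.4521 -0.1958 -0.1052] 1.0576900383297396
0.07 [ 0.4516 -0.1957 -0.1052] 0.9074770044555084
0.072 [ 0.451  -0.1956 -0.1052] 0.8548829712758251
```

```bash
python3 -m handwheel '[{"wx":0,"wy":0,"wz":0,"tx":3,"ty":0.1,"tz":0.3,"claw":-1},{"wx":0,"wy":0,"wz":0,"tx":6,"ty":0.1,"tz":0.3,"claw":-1},{"wx":0,"wy":0,"wz":0,"tx":8.5,"ty":0.1,"tz":0.2,"claw":-1},{"wx":0,"wy":0,"wz":0,"tx":8.5,"ty":0.1,"tz":0.2,"claw":-1},{"wx":0,"wy":0,"wz":0,"tx":8.5,"ty":0.1,"tz":0.2,"claw":-1}]'
python3 - <<'E'
from mv import *
print(need((.4515,-.1957,.059),(np.cos(.105),-np.sin(.105),0)))
E
```

```text
time_s: 11.03
tool_pos: [0.4525, -0.1954, 0.0644]
tcp_rot: [0.037, 0.707, -0.038, 0.706]
ft_force: [0.3, -0.4, -0.1]
grip_width: 0.0919
{'t_cm': array([ 0.54, -0.04, -0.09]), 'w_deg': array([-0.  , -0.08,  0.07])}
```

```bash
python3 -m handwheel '[{"wx":0,"wy":0,"wz":0,"tx":0.4,"ty":-0.05,"tz":-0.1,"claw":-0.3},{"wx":0,"wy":0,"wz":0,"tx":0.4,"ty":-0.05,"tz":-0.1,"claw":0},{"wx":0,"wy":0,"wz":0,"tx":0.4,"ty":-0.05,"tz":-0.1,"claw":0},{"wx":0,"wy":0,"wz":0,"tx":0.4,"ty":-0.05,"tz":-0.1,"claw":0},{"wx":0,"wy":0,"wz":0,"tx":0.4,"ty":-0.05,"tz":-0.1,"claw":0}]' 40
python3 -m handwheel '[{"wx":0,"wy":0,"wz":0,"tx":0,"ty":0,"tz":0,"claw":1},{"wx":0,"wy":0,"wz":0,"tx":0,"ty":0,"tz":0,"claw":1},{"wx":0,"wy":0,"wz":0,"tx":0,"ty":0,"tz":0,"claw":1},{"wx":0,"wy":0,"wz":0,"tx":0,"ty":0,"tz":0,"claw":1},{"wx":0,"wy":0,"wz":0,"tx":0,"ty":0,"tz":0,"claw":1}]' 40
python3 - <<'E'
from mv import *
print(observe()["tool_pos"],observe()["ft_force"],observe()["grip_width"])
print(need((.4515,-.1957,.059),(np.cos(.105),-np.sin(.105),0)))
w=Cam("wrist"); w.crop("pics/w11.png",256,190,260,260,2.5)
E
```

```text
time_s: 11.45
tool_pos: [0.4509, -0.1952, 0.06]
tcp_rot: [0.037, 0.706, -0.037, 0.706]
ft_force: [0.4, -0.5, 0.2]
grip_width: 0.0608
time_s: 11.87
tool_pos: [0.4503, -0.1951, 0.0592]
tcp_rot: [0.037, 0.707, -0.037, 0.705]
ft_force: [0.4, 0.5, 1.3]
grip_width: 0.0352
[ 0.45027386 -0.19512824  0.05919724] [0.44085221 0.47585931 1.30228654] 0.03520236915595524
{'t_cm': array([ 0.02, -0.04,  0.13]), 'w_deg': array([ 0.  , -0.14,  0.04])}
pics/w11.png origin 126 60 scale 2.5
```

View pics/w11.png

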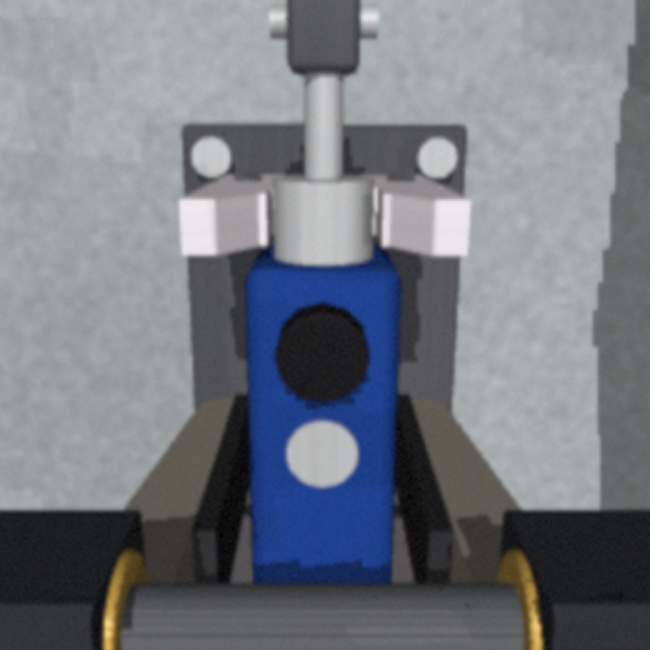

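```bash
cat > capz.py <<'E'
from mv import *
from plant import read_camera
def toolray(u,v,xt):
    r=read_camera("wrist"); f=192/np.tan(np.radians(r["vfov"])/2); M=r["mount"]
    d=M[:3,:3]@np.array([(u-r["cx"])/f,(v-r["cy"])/f,1]); o=M[:3,3]; return o+d*(xt-o[0])/d[0]
E
python3 - <<'E'
from capz import *
for xt in(-.035,-.037,-.039):
    print(xt,toolray(126+323/2.5-.2,60+352/2.5-.2,xt)+[0,0,.027], "body end",toolray(126+322/2.5-.2,60+258/2.5,xt+.01)+[0,0,.045])
E
python3 -m handwheel '[{"wx":0,"wy":0,"wz":0,"tx":-1,"ty":0,"tz":0,"claw":1},{"wx":0,"wy":0,"wz":0,"tx":-2.5,"ty":0,"tz":0,"claw":1},{"wx":0,"wy":0,"wz":0,"tx":-4.5,"ty":0,"tz":0,"claw":1},{"wx":0,"wy":0,"wz":0,"tx":-7,"ty":0,"tz":0,"claw":1},{"wx":0,"wy":0,"wz":0,"tx":-10,"ty":0,"tz":0,"claw":1}]' 40
python3 -m handwheel '[{"wx":0,"wy":0,"wz":0,"tx":-3,"ty":0,"tz":0,"claw":1},{"wx":0,"wy":0,"wz":0,"tx":-6,"ty":0,"tz":0,"claw":1},{"wx":0,"wy":0,"wz":0,"tx":-9,"ty":0,"tz":0,"claw":1},{"wx":0,"wy":0,"wz":0,"tx":-12,"ty":0,"tz":0,"claw":1},{"wx":0,"wy":0,"wz":0,"tx":-12,"ty":0,"tz":0,"claw":1}]'
python3 - <<'E'
from mv import *
print(observe()["tool_pos"],observe()["ft_force"],observe()["grip_width"])
w=Cam("wrist"); w.crop("pics/w12.png",256,190,260,260,2.5)
E
```

```text
-0.035 [-0.035      -0.00081022  0.00140761] body end [-0.025      -0.00104352  0.00019427]
-0.037 [-0.037      -0.00081138  0.00076728] body end [-0.027      -0.00104177 -0.00017324]
-0.039 [-0.039      -0.00081253  0.00012696] body end [-0.029      -0.00104002 -0.00054076]
time_s: 12.63
tool_pos: [0.4487, -0.1949, 0.1592]
tcp_rot: [0.037, 0.708, -0.038, 0.704]
ft_force: [0.0, 0.4, -3.8]
grip_width: 0.0353
time_s: 13.05
tool_pos: [0.4531, -0.1967, 0.2846]
tcp_rot: [0.037, 0.704, -0.038, 0.709]
ft_force: [-0.5, 0.7, -3.8]
grip_width: 0.0353
[ 0.45314833 -0.19669224  0.28458376] [-0.45662407  0.69680972 -3.77579314] 0.03525175247004211
pics/w12.png origin 126 60 scale 2.5
```

View pics/w12.png

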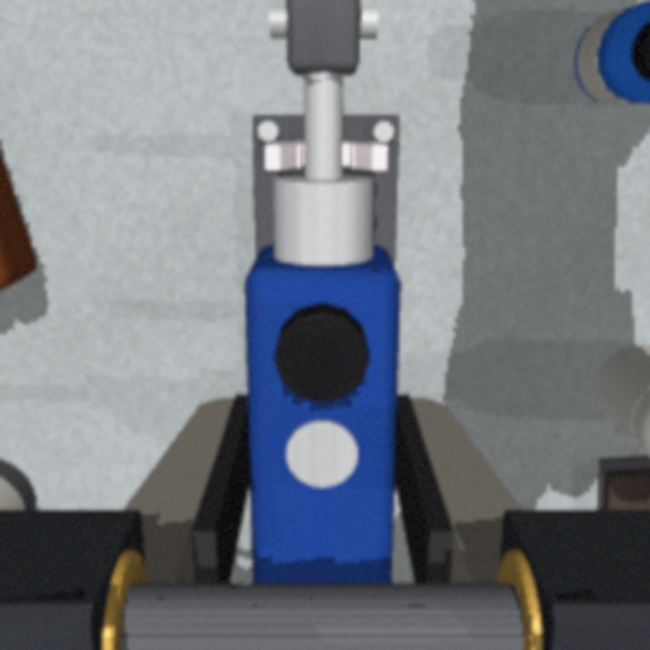

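Cylinder held, with no slip on lifting: the cap is still at crop (323,352). It weighs about 3.8 N.

```bash
cat > go.py <<'E'
from ov import *
C=np.array([-.011,-.0008,.0004])
def tgt(d,dx=0,dy=0,x=.590,y=.1956,yaw=.2077,z=.102):
    Rs,o=stand_T(x,y,yaw,z); Rt=np.c_[-Rs[:,2],Rs[:,1],Rs[:,0]]; assert np.linalg.det(Rt)>.99
    return o+Rs@np.array([dx,dy,d])-Rt@C, Rs
def ask(d,**k):
    p,Rs=tgt(d,**k); return need(p,Rs[:,0],-Rs[:,2])
def cylst():
    st=observe();Rt=R.from_quat(st["tcp_rot"]).as_matrix();_,Rs=tgt(0); o=np.array([.590,.1956,.102])
    return np.round(Rs.T@(st["tool_pos"]+Rt@C-o)*1000,1), np.round(st["ft_force"],1)
E
python3 -c "
from go import *
print(ask(.15), tgt(.15)[0])"
```

```text
{'t_cm': array([ 5.77, 38.4 ,  3.21]), 'w_deg': array([-17.54, -28.19,   4.54])} [0.52438327 0.18258956 0.22384816]
```

```bash
python3 -m handwheel '[{"wx":-2,"wy":0,"wz":0,"tx":0,"ty":2,"tz":0,"claw":1},{"wx":-6,"wy":0,"wz":0,"tx":0,"ty":6,"tz":0.5,"claw":1},{"wx":-10,"wy":0,"wz":0,"tx":0,"ty":10,"tz":1,"claw":1},{"wx":-14,"wy":-3,"wz":0,"tx":0,"ty":14,"tz":1,"claw":1},{"wx":-17.5,"wy":-6,"wz":1,"tx":0,"ty":18,"tz":1,"claw":1}]'
python3 -c "
from go import *
print(ask(.15))"
```

```text
time_s: 13.52
tool_pos: [0.4785, -0.0145, 0.2767]
tcp_rot: [-0.068, 0.667, 0.076, 0.738]
ft_force: [1.1, 0.7, -4.6]
grip_width: 0.0356
{'t_cm': array([ 6.13, 18.36,  7.93]), 'w_deg': array([-1.500e-01, -2.281e+01,  1.000e-02])}
```

```bash
python3 -m handwheel '[{"wx":0,"wy":-4,"wz":0,"tx":0,"ty":4,"tz":1,"claw":1},{"wx":0,"wy":-8,"wz":0,"tx":0,"ty":8,"tz":2,"claw":1},{"wx":0,"wy":-12,"wz":0,"tx":1,"ty":12,"tz":3.5,"claw":1},{"wx":0,"wy":-16,"wz":0,"tx":2.5,"ty":15,"tz":5,"claw":1},{"wx":0,"wy":-20,"wz":0,"tx":4,"ty":18,"tz":6.5,"claw":1}]'
python3 -c "
from go import *
print(ask(.15),cylst())"
```

```text
time_s: 13.93
tool_pos: [0.5093, 0.1748, 0.2443]
tcp_rot: [-0.053, 0.528, 0.086, 0.843]
ft_force: [1.3, -0.9, -3.6]
grip_width: 0.0353
{'t_cm': array([2.55, 0.45, 0.58]), 'w_deg': array([-0.33, -2.65,  0.01])} (array([ -4.1,  -4.5, 175.7]), array([ 1.3, -0.9, -3.6]))
```

```bash
python3 -m handwheel '[{"wx":-0.3,"wy":-2.6,"wz":0,"tx":1.5,"ty":0.4,"tz":0.5,"claw":1},{"wx":-0.3,"wy":-2.6,"wz":0,"tx":3.5,"ty":0.4,"tz":0.5,"claw":1},{"wx":-0.3,"wy":-2.6,"wz":0,"tx":5,"ty":0.4,"tz":0.5,"claw":1},{"wx":-0.3,"wy":-2.6,"wz":0,"tx":6.5,"ty":0.4,"tz":0.5,"claw":1},{"wx":-0.3,"wy":-2.6,"wz":0,"tx":6.5,"ty":0.4,"tz":0.5,"claw":1}]'
python3 -c "
from go import *
print(ask(.05),cylst())
w=Cam('wrist');pickle.dump(w,open('w13.pkl','wb')); w.crop('pics/w13.png',256,190,300,300,2)
Rs,o=stand_T(.59,.1956,.2077); draw(w,stand_lines(),'pics/w13o.png',256,120,200,200,4,Rs,o)
s=Cam('scene'); s.crop('pics/s13.png',320,195,120,100,6)
"
```

```text
time_s: 14.35
tool_pos: [0.5397, 0.1816, 0.1844]
tcp_rot: [-0.055, 0.512, 0.086, 0.853]
ft_force: [-1.3, -0.3, -3.6]
grip_width: 0.0357
{'t_cm': array([5.82, 0.44, 0.66]), 'w_deg': array([-0.03, -0.64,  0.33])} (array([ -5.8,  -4. , 108.3]), array([-1.3, -0.3, -3.6]))
pics/w13.png origin 106 40 scale 2
pics/s13.png origin 260 145 scale 6
```

View pics/w13o.png

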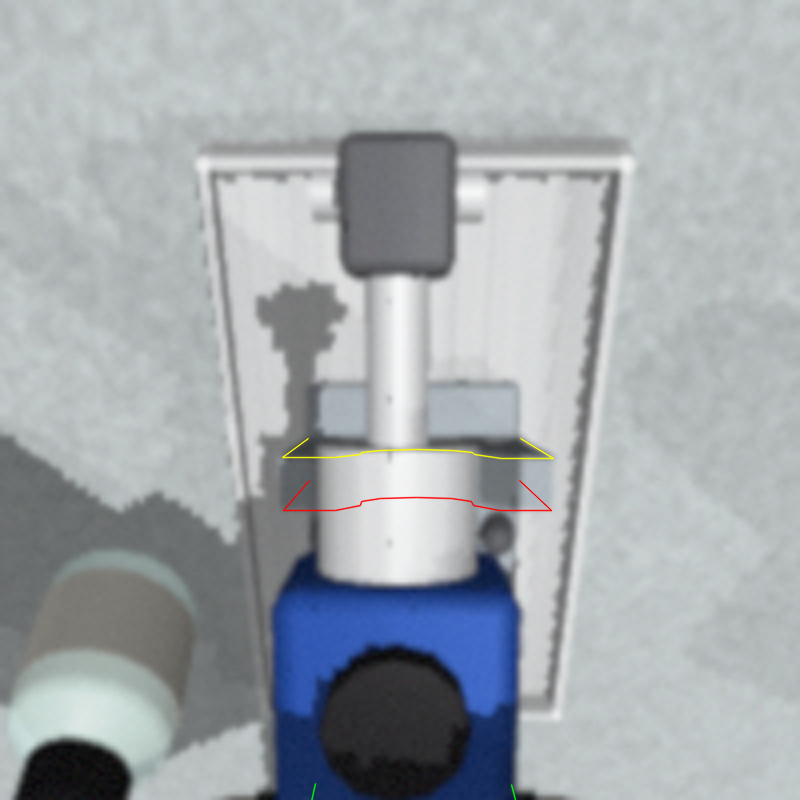

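View pics/s13.png

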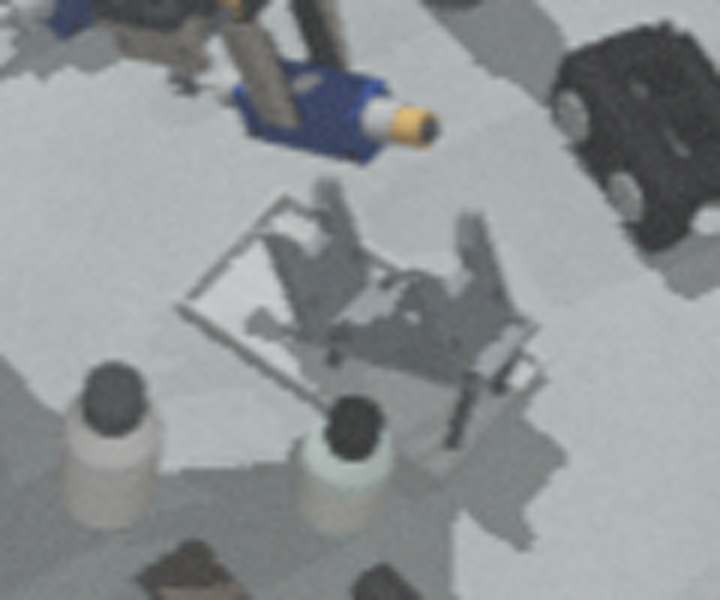

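```bash
python3 -m handwheel '[{"wx":0,"wy":-0.6,"wz":0.3,"tx":1,"ty":0.4,"tz":0.6,"claw":1},{"wx":0,"wy":-0.6,"wz":0.3,"tx":2.5,"ty":0.4,"tz":0.6,"claw":1},{"wx":0,"wy":-0.6,"wz":0.3,"tx":4,"ty":0.4,"tz":0.6,"claw":1},{"wx":0,"wy":-0.6,"wz":0.3,"tx":5.5,"ty":0.4,"tz":0.6,"claw":1},{"wx":0,"wy":-0.6,"wz":0.3,"tx":5.5,"ty":0.4,"tz":0.6,"claw":1}]'
python3 -m handwheel '[{"wx":0,"wy":0,"wz":0,"tx":0,"ty":0,"tz":0,"claw":1},{"wx":0,"wy":0,"wz":0,"tx":0,"ty":0,"tz":0,"claw":1}]'
python3 -c "
from go import *
print(ask(.05),cylst())
w=Cam('wrist');pickle.dump(w,open('w14.pkl','wb')); 
Rs,o=stand_T(.59,.1956,.2077); draw(w,stand_lines(),'pics/w14o.png',256,120,200,200,4,Rs,o)
w.crop('pics/w14.png',256,150,200,150,4)
"
```

```text
time_s: 14.87
tool_pos: [0.5718, 0.1932, 0.1425]
tcp_rot: [-0.052, 0.505, 0.09, 0.857]
ft_force: [-0.7, -0.8, -2.8]
grip_width: 0.0356
time_s: 15.03
tool_pos: [0.5724, 0.1938, 0.1452]
tcp_rot: [-0.051, 0.504, 0.09, 0.858]
ft_force: [0.1, 0.4, -3.8]
grip_width: 0.0356
{'t_cm': array([ 0.73, -0.11, -0.57]), 'w_deg': array([-0.09,  0.54, -0.19])} (array([ 5.6,  1. , 57.4]), array([ 0.1,  0.4, -3.8]))
pics/w14.png origin 156 75 scale 4
```

View pics/w14o.png

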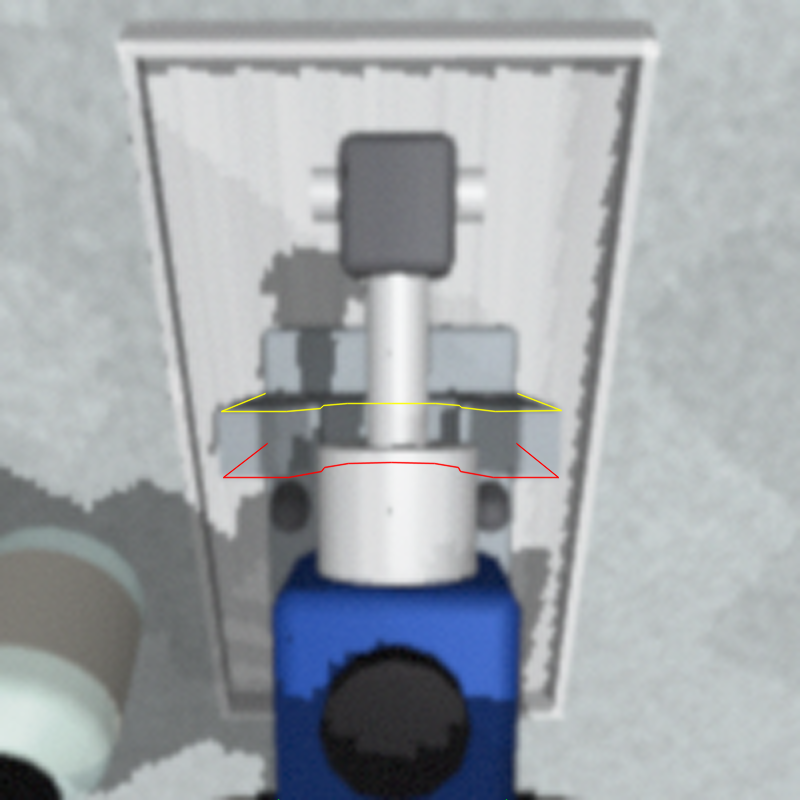

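```bash
python3 -c "
from go import *
w=pickle.load(open('w14.pkl','rb')); w.crop('pics/w14z.png',254,130,100,60,8)"
```

```text
pics/w14z.png origin 204 100 scale 8
```

View pics/w14z.png

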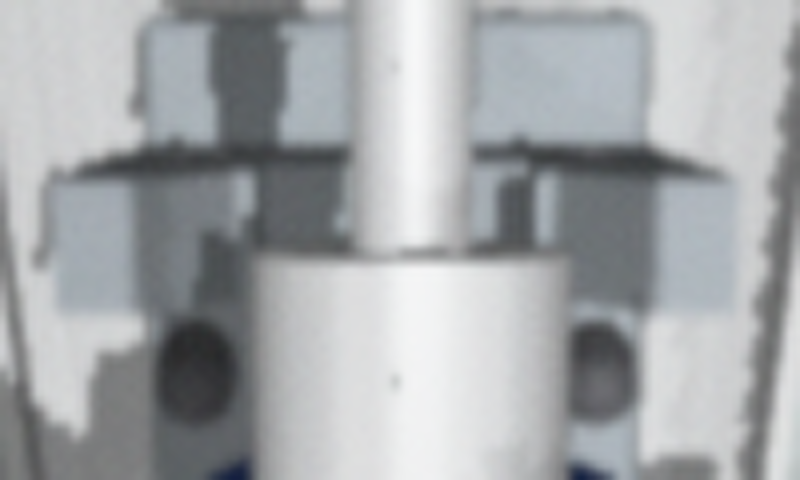

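```bash
python3 -c "
from go import *
from scipy.optimize import least_squares
w=pickle.load(open('w14.pkl','rb'))
U=np.array([(52,178),(735,178),(57,311),(735,311)])/8+[204,100]-.44
P=np.array([(-.0595,-.031,.017),(-.0595,.031,.017),(-.0475,-.031,.017),(-.0475,.031,.017)])
w4=pickle.load(open('w4.pkl','rb'))
import fit
f=lambda p:(lambda T:np.r_[(w.pix(T[1]+P@T[0].T)-U).ravel(),(w4.pix(T[1]+fit.P@T[0].T)-fit.U).ravel()])(stand_T(*p))
g=lambda p:(w.pix(stand_T(*p,.2077)[1]+P@stand_T(*p,.2077)[0].T)-U).ravel()
print(np.round(g([.59,.1956]),1)); q=least_squares(g,[.59,.1956]); print(q.x,np.round(q.fun,1))
q=least_squares(f,[.59,.1956,.2]); print(q.x,np.round(q.fun,1))
"
```

```text
{'x': np.float64(0.5898), 'y': np.float64(0.1956), 'yaw': np.float64(0.2077)} rms 0.61
{'x': np.float64(0.5895), 'y': np.float64(0.1955), 'yaw': np.float64(0.2076), 'z': np.float64(0.1024)} rms 0.6
{'x': np.float64(0.5921), 'y': np.float64(0.1959), 'yaw': np.float64(0.2107), 'z': np.float64(0.1003), 'pitch': np.float64(0.5566)} rms 0.45
[ 0.7  0.5  0.3  0.4  0.8  0.5 -0.3  0.4]
[0.58963616 0.19523295] [ 0.3  0.  -0.  -0.1  0.3  0.  -0.6 -0.1]
[0.58973486 0.19543613 0.20896459] [ 0.4  0.2  0.1  0.   0.5  0.2 -0.5  0.  -1.   0.4  0.4  0.3 -0.6  0.6
  0.9 -0.2 -0.8 -0.9  0.2 -1.3 -0.2 -0.2  0.2 -0.1]
```

```bash
sed -i 's/x=.590,y=.1956,yaw=.2077/x=.5897,y=.1954,yaw=.2085/; s/\[.590,.1956,.102\]/[.5897,.1954,.102]/' go.py; python3 -c "
from go import *
print(ask(.05),cylst(),np.abs(observe()['qvel']).max())"
```

```text
{'t_cm': array([ 0.73, -0.14, -0.63]), 'w_deg': array([-0.14,  0.58, -0.18])} (array([ 6.1,  1.3, 57.4]), array([ 0. , -0.7, -3.9])) 0.005984217260443584
```

```bash
python3 -m handwheel '[{"wx":-0.1,"wy":0.6,"wz":-0.2,"tx":0.4,"ty":-0.15,"tz":-0.6,"claw":1},{"wx":-0.1,"wy":0.6,"wz":-0.2,"tx":0.7,"ty":-0.15,"tz":-0.6,"claw":1},{"wx":-0.1,"wy":0.6,"wz":-0.2,"tx":0.7,"ty":-0.15,"tz":-0.6,"claw":1},{"wx":-0.1,"wy":0.6,"wz":-0.2,"tx":0.7,"ty":-0.15,"tz":-0.6,"claw":1},{"wx":-0.1,"wy":0.6,"wz":-0.2,"tx":0.7,"ty":-0.15,"tz":-0.6,"claw":1}]'
python3 -c "
from go import *
print(ask(.03),cylst(),np.abs(observe()['qvel']).max())"
```

```text
time_s: 15.5
tool_pos: [0.5711, 0.1921, 0.1354]
tcp_rot: [-0.053, 0.508, 0.089, 0.855]
ft_force: [0.4, 0.2, -3.6]
grip_width: 0.0355
{'t_cm': array([1.94, 0.02, 0.02]), 'w_deg': array([-0.02, -0.08,  0.04])} (array([-0.1, -0.2, 49.4]), array([ 0.4,  0.2, -3.6])) 0.0027136974577496595
```

Aligned within 0.2 mm. Now I'll lower it slowly.

```bash
python3 -m handwheel '[{"wx":0,"wy":0,"wz":0,"tx":0.5,"ty":0,"tz":0,"claw":1},{"wx":0,"wy":0,"wz":0,"tx":1,"ty":0,"tz":0,"claw":1},{"wx":0,"wy":0,"wz":0,"tx":1.5,"ty":0,"tz":0,"claw":1},{"wx":0,"wy":0,"wz":0,"tx":1.9,"ty":0,"tz":0,"claw":1},{"wx":0,"wy":0,"wz":0,"tx":1.9,"ty":0,"tz":0,"claw":1}]'
python3 -m handwheel '[{"wx":0,"wy":0,"wz":0,"tx":0.3,"ty":0,"tz":0,"claw":1},{"wx":0,"wy":0,"wz":0,"tx":0.6,"ty":0,"tz":0,"claw":1},{"wx":0,"wy":0,"wz":0,"tx":0.8,"ty":0,"tz":0,"claw":1},{"wx":0,"wy":0,"wz":0,"tx":0.8,"ty":0,"tz":0,"claw":1}]'
python3 -c "
from go import *
print(ask(.015),cylst(),np.abs(observe()['qvel']).max())
w=Cam('wrist'); w.crop('pics/w15.png',254,140,140,110,5)
s=Cam('scene'); s.crop('pics/s15.png',330,195,100,90,6)"
```

```text
time_s: 15.92
tool_pos: [0.5799, 0.1937, 0.1174]
tcp_rot: [-0.054, 0.509, 0.089, 0.854]
ft_force: [-0.2, -0.7, -3.4]
grip_width: 0.0352
time_s: 16.25
tool_pos: [0.5838, 0.1947, 0.1112]
tcp_rot: [-0.053, 0.509, 0.089, 0.855]
ft_force: [0.1, -0.7, -3.2]
grip_width: 0.0352
{'t_cm': array([0.69, 0.03, 0.05]), 'w_deg': array([-0.02, -0.11,  0.05])} (array([-0.4, -0.3, 21.9]), array([ 0.1, -0.7, -3.2])) 0.050941729903146306
pics/w15.png origin 184 85 scale 5
pics/s15.png origin 280 150 scale 6
```

View pics/w15.png

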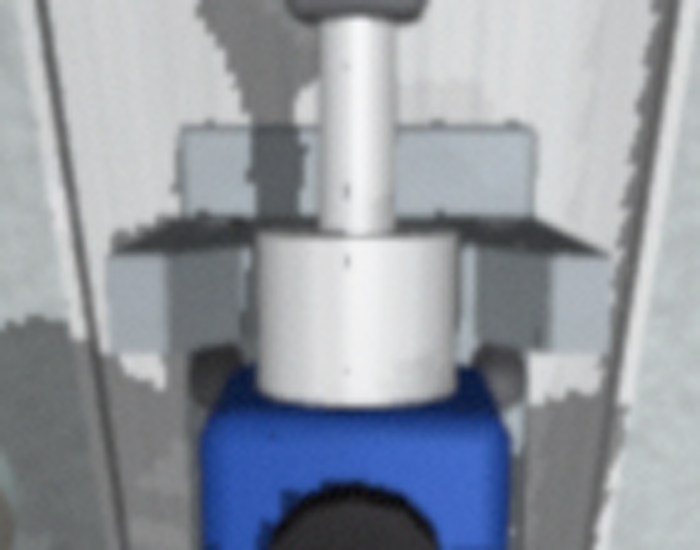

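View pics/s15.png

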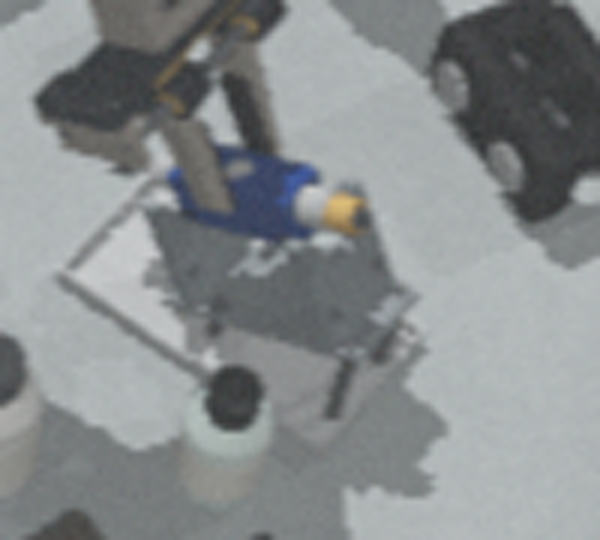

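Both the journals and the body are entering between the plates. The rod journal is centred at crop column 357, as are the prongs.

```bash
python3 -m handwheel '[{"wx":0,"wy":0,"wz":0,"tx":0.3,"ty":0,"tz":0.03,"claw":1},{"wx":0,"wy":0,"wz":0,"tx":0.6,"ty":0,"tz":0.05,"claw":1},{"wx":0,"wy":0,"wz":0,"tx":0.9,"ty":0,"tz":0.05,"claw":1},{"wx":0,"wy":0,"wz":0,"tx":1.0,"ty":0,"tz":0.05,"claw":1},{"wx":0,"wy":0,"wz":0,"tx":1.0,"ty":0,"tz":0.05,"claw":1}]'
python3 -c "
from go import *
print(ask(.0),cylst(),np.abs(observe()['qvel']).max())"
python3 -m handwheel '[{"wx":0,"wy":0,"wz":0,"tx":0.1,"ty":0,"tz":0,"claw":1},{"wx":0,"wy":0,"wz":0,"tx":0.2,"ty":0,"tz":0,"claw":1},{"wx":0,"wy":0,"wz":0,"tx":0.3,"ty":0,"tz":0,"claw":1},{"wx":0,"wy":0,"wz":0,"tx":0.4,"ty":0,"tz":0,"claw":1},{"wx":0,"wy":0,"wz":0,"tx":0.4,"ty":0,"tz":0,"claw":1}]'
python3 -c "
from go import *
print(ask(.0),cylst(),observe()['wrist_torque'])"
```

```text
time_s: 16.77
tool_pos: [0.5889, 0.1956, 0.103]
tcp_rot: [-0.053, 0.509, 0.089, 0.855]
ft_force: [-0.0, -1.0, -3.1]
grip_width: 0.0356
{'t_cm': array([ 1.22,  0.05, -0.02]), 'w_deg': array([-0.04, -0.1 ,  0.05])} (array([ 0.2, -0.4, 12.2]), array([-0. , -1. , -3.1])) 0.033552841683431416
time_s: 17.18
tool_pos: [0.5907, 0.1962, 0.0994]
tcp_rot: [-0.053, 0.508, 0.089, 0.855]
ft_force: [-0.4, -0.7, -4.3]
grip_width: 0.0352
{'t_cm': array([ 0.82,  0.02, -0.02]), 'w_deg': array([-0.01, -0.09,  0.04])} (array([ 0.2, -0.2,  8.2]), array([-0.4, -0.7, -4.3])) [-0.19809913  0.89985531 -0.03223838]
```

```bash
python3 -m handwheel '[{"wx":0,"wy":0,"wz":0,"tx":0.1,"ty":0,"tz":0,"claw":1},{"wx":0,"wy":0,"wz":0,"tx":0.2,"ty":0,"tz":0,"claw":1},{"wx":0,"wy":0,"wz":0,"tx":0.3,"ty":0,"tz":0,"claw":1},{"wx":0,"wy":0,"wz":0,"tx":0.4,"ty":0,"tz":0,"claw":1},{"wx":0,"wy":0,"wz":0,"tx":0.4,"ty":0,"tz":0,"claw":1}]'
python3 -c "
from go import *
print(ask(.0),cylst(),observe()['wrist_torque'])"
python3 -m handwheel '[{"wx":0,"wy":0,"wz":0,"tx":0.1,"ty":0,"tz":0,"claw":1},{"wx":0,"wy":0,"wz":0,"tx":0.2,"ty":0,"tz":0,"claw":1},{"wx":0,"wy":0,"wz":0,"tx":0.2,"ty":0,"tz":0,"claw":1}]'
python3 -c "
from go import *
print(ask(.0),cylst(),observe()['wrist_torque'])"
```

```text
time_s: 17.6
tool_pos: [0.5926, 0.1965, 0.0958]
tcp_rot: [-0.053, 0.509, 0.089, 0.855]
ft_force: [-0.3, -1.1, -3.4]
grip_width: 0.0355
{'t_cm': array([ 0.41,  0.03, -0.01]), 'w_deg': array([-0.02, -0.1 ,  0.05])} (array([ 0.1, -0.3,  4.1]), array([-0.3, -1.1, -3.4])) [-0.13313421  0.92474395  0.02576123]
time_s: 17.85
tool_pos: [0.5935, 0.1967, 0.0941]
tcp_rot: [-0.053, 0.508, 0.089, 0.855]
ft_force: [-0.1, -0.1, -3.5]
grip_width: 0.0357
{'t_cm': array([ 0.22,  0.03, -0.01]), 'w_deg': array([-0.02, -0.1 ,  0.04])} (array([ 0.2, -0.3,  2.2]), array([-0.1, -0.1, -3.5])) [-0.18679666  0.91580861 -0.04850801]
```

Not in contact yet; the weight is still fully on the gripper. I'll continue by 1 mm steps.

```bash
python3 -m handwheel '[{"wx":0,"wy":0,"wz":0,"tx":0.05,"ty":0,"tz":0,"claw":1},{"wx":0,"wy":0,"wz":0,"tx":0.1,"ty":0,"tz":0,"claw":1},{"wx":0,"wy":0,"wz":0,"tx":0.15,"ty":0,"tz":0,"claw":1},{"wx":0,"wy":0,"wz":0,"tx":0.15,"ty":0,"tz":0,"claw":1}]'
python3 -c "
from go import *
print(cylst(),observe()['wrist_torque'])"
python3 -m handwheel '[{"wx":0,"wy":0,"wz":0,"tx":0.05,"ty":0,"tz":0,"claw":1},{"wx":0,"wy":0,"wz":0,"tx":0.1,"ty":0,"tz":0,"claw":1},{"wx":0,"wy":0,"wz":0,"tx":0.1,"ty":0,"tz":0,"claw":1}]'
python3 -c "
from go import *
print(cylst(),observe()['wrist_torque'])"
```

```text
time_s: 18.18
tool_pos: [0.5942, 0.1969, 0.0929]
tcp_rot: [-0.053, 0.508, 0.089, 0.855]
ft_force: [0.2, 0.0, -4.1]
grip_width: 0.0356
(array([ 0.2, -0.3,  0.7]), array([ 0.2,  0. , -4.1])) [-0.15571619  0.87535072  0.01437615]
time_s: 18.43
tool_pos: [0.5947, 0.197, 0.092]
tcp_rot: [-0.053, 0.508, 0.089, 0.855]
ft_force: [0.3, 1.1, -3.4]
grip_width: 0.0355
(array([ 0.2, -0.3, -0.3]), array([ 0.3,  1.1, -3.4])) [-0.14753427  0.90996725  0.02694065]
```

```bash
python3 -m handwheel '[{"wx":0,"wy":0,"wz":0,"tx":0.05,"ty":0,"tz":0,"claw":1},{"wx":0,"wy":0,"wz":0,"tx":0.1,"ty":0,"tz":0,"claw":1},{"wx":0,"wy":0,"wz":0,"tx":0.1,"ty":0,"tz":0,"claw":1}]'
python3 -c "
from go import *
print(cylst(),observe()['wrist_torque'])"
python3 -m handwheel '[{"wx":0,"wy":0,"wz":0,"tx":0.05,"ty":0,"tz":0,"claw":1},{"wx":0,"wy":0,"wz":0,"tx":0.05,"ty":0,"tz":0,"claw":1},{"wx":0,"wy":0,"wz":0,"tx":0.05,"ty":0,"tz":0,"claw":1}]'
python3 -c "
from go import *
print(cylst(),observe()['wrist_torque'])
w=Cam('wrist'); w.crop('pics/w16.png',254,140,140,110,5)"
```

```text
time_s: 18.68
tool_pos: [0.5951, 0.1971, 0.0911]
tcp_rot: [-0.053, 0.508, 0.089, 0.855]
ft_force: [0.0, 0.6, -3.8]
grip_width: 0.035
(array([ 0.2, -0.2, -1.3]), array([ 0. ,  0.6, -3.8])) [-0.13539539  0.90458334  0.0327403 ]
time_s: 18.93
tool_pos: [0.5953, 0.1971, 0.0909]
tcp_rot: [-0.053, 0.508, 0.089, 0.855]
ft_force: [-3.9, -1.0, 0.3]
grip_width: 0.0353
(array([ 0.2, -0.3, -1.5]), array([-3.9, -1. ,  0.3])) [-0.26362838  1.09621592 -0.00527776]
pics/w16.png origin 184 85 scale 5
```

View pics/w16.png

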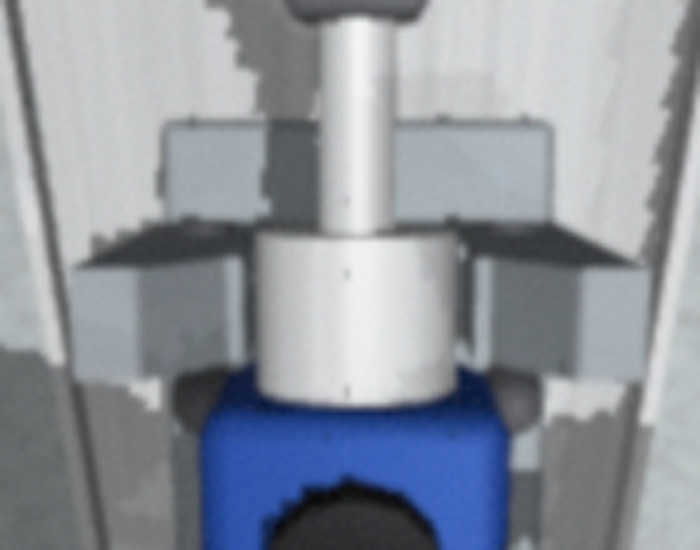

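First contact at about z −1.5 mm, a change of some 5 N along the slots. I'll press a little further so that both journals bottom.

```bash
python3 -m handwheel '[{"wx":0,"wy":0,"wz":0,"tx":0.05,"ty":0,"tz":0,"claw":1},{"wx":0,"wy":0,"wz":0,"tx":0.05,"ty":0,"tz":0,"claw":1},{"wx":0,"wy":0,"wz":0,"tx":0.05,"ty":0,"tz":0,"claw":1}]'
python3 -c "
from go import *
print(cylst(),observe()['wrist_torque'],ask(0)['w_deg'])
s=Cam('scene'); s.crop('pics/s17.png',330,195,100,90,6)"
```

```text
time_s: 19.23
tool_pos: [0.5953, 0.1971, 0.0909]
tcp_rot: [-0.053, 0.508, 0.089, 0.855]
ft_force: [-9.2, -2.0, 6.3]
grip_width: 0.0357
(array([ 0.3, -0.3, -1.6]), array([-9.2, -2. ,  6.3])) [-0.33762513  1.41956531 -0.06523811] [-0.02 -0.06  0.05]
pics/s17.png origin 280 150 scale 6
```

View pics/s17.png

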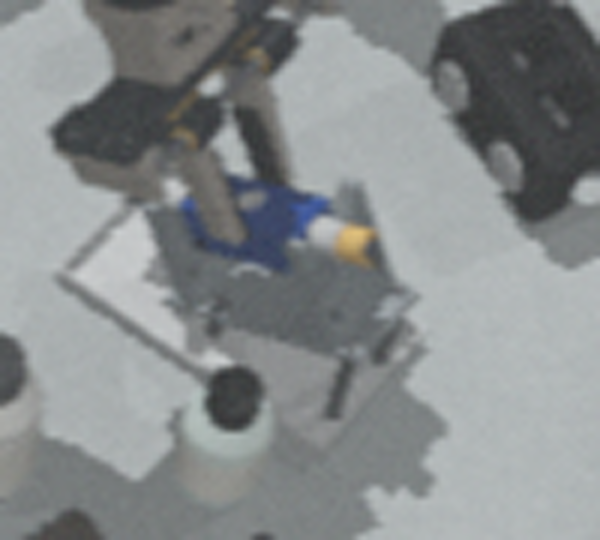

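Seated: the tool no longer advances, the force is about 14 N, and z is within 2 mm of the seat. I'll ease the preload, hold, then open partway.

```bash
python3 -m handwheel '[{"wx":0,"wy":0,"wz":0,"tx":-0.05,"ty":0,"tz":0,"claw":1},{"wx":0,"wy":0,"wz":0,"tx":-0.05,"ty":0,"tz":0,"claw":1},{"wx":0,"wy":0,"wz":0,"tx":-0.05,"ty":0,"tz":0,"claw":1}]' 10
python3 -c "
from go import *
print(cylst(),observe()['wrist_torque'])"
python3 -m handwheel '[{"wx":0,"wy":0,"wz":0,"tx":0,"ty":0,"tz":0,"claw":0.1},{"wx":0,"wy":0,"wz":0,"tx":0,"ty":0,"tz":0,"claw":0},{"wx":0,"wy":0,"wz":0,"tx":0,"ty":0,"tz":0,"claw":-0.1},{"wx":0,"wy":0,"wz":0,"tx":0,"ty":0,"tz":0,"claw":-0.2},{"wx":0,"wy":0,"wz":0,"tx":0,"ty":0,"tz":0,"claw":-0.2}]'
python3 -c "
from go import *
print(cylst())
w=Cam('wrist'); w.crop('pics/w18.png',254,190,220,220,3)"
```

```text
time_s: 19.53
tool_pos: [0.5954, 0.1971, 0.0909]
tcp_rot: [-0.053, 0.508, 0.089, 0.855]
ft_force: [-3.5, -1.0, 1.9]
grip_width: 0.0356
(array([ 0.3, -0.3, -1.6]), array([-3.5, -1. ,  1.9])) [-0.29998089  1.05648436 -0.00305401]
time_s: 19.95
tool_pos: [0.5957, 0.1973, 0.091]
tcp_rot: [-0.053, 0.508, 0.089, 0.855]
ft_force: [1.0, -0.2, -0.7]
grip_width: 0.0549
(array([ 0.6, -0.2, -1.7]), array([ 1. , -0.2, -0.7]))
pics/w18.png origin 144 80 scale 3
```

View pics/w18.png

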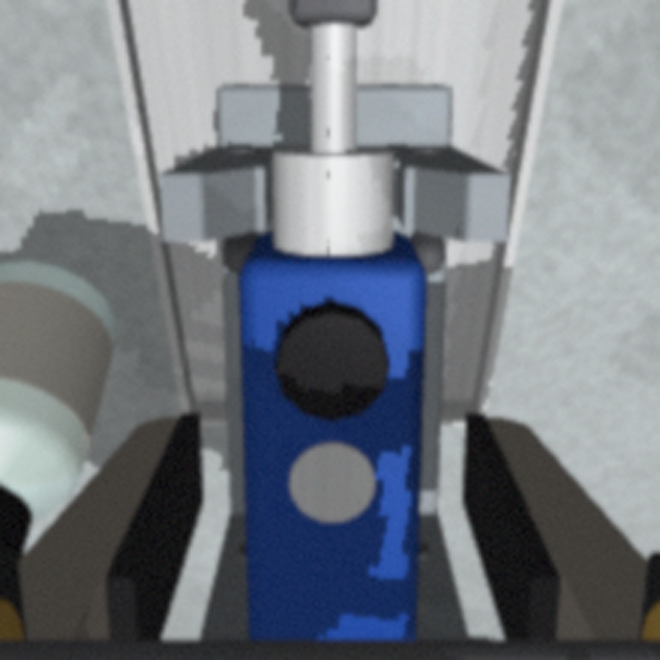

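```bash
python3 -m handwheel '[{"wx":0,"wy":0,"wz":0,"tx":-0.5,"ty":0,"tz":0,"claw":-0.4},{"wx":0,"wy":0,"wz":0,"tx":-1.5,"ty":0,"tz":0,"claw":-0.4},{"wx":0,"wy":0,"wz":0,"tx":-3,"ty":0,"tz":0,"claw":-0.4},{"wx":0,"wy":0,"wz":0,"tx":-5,"ty":0,"tz":0,"claw":-0.4},{"wx":0,"wy":0,"wz":0,"tx":-8,"ty":0,"tz":0,"claw":-0.4}]'
python3 -m handwheel '[{"wx":0,"wy":0,"wz":0,"tx":-3,"ty":0,"tz":0,"claw":-1},{"wx":0,"wy":0,"wz":0,"tx":-7,"ty":0,"tz":0,"claw":-1},{"wx":0,"wy":0,"wz":0,"tx":-8,"ty":0,"tz":-2,"claw":-1},{"wx":0,"wy":0,"wz":0,"tx":-8,"ty":0,"tz":-2,"claw":-1},{"wx":0,"wy":0,"wz":0,"tx":-8,"ty":0,"tz":-2,"claw":-1}]'
python3 -c "
from go import *
print(cylst())
w=Cam('wrist'); pickle.dump(w,open('w19.pkl','wb'));w.crop('pics/w19.png',254,190,200,220,3)
s=Cam('scene'); s.crop('pics/s19.png',330,195,100,90,6);cv2.imwrite('pics/s19f.png',s.im)"
```

```text
time_s: 20.42
tool_pos: [0.5568, 0.1889, 0.1603]
tcp_rot: [-0.054, 0.51, 0.089, 0.854]
ft_force: [0.9, -0.3, 1.7]
grip_width: 0.0645
time_s: 20.83
tool_pos: [0.5031, 0.1773, 0.2226]
tcp_rot: [-0.053, 0.508, 0.089, 0.855]
ft_force: [-0.5, 0.3, -0.4]
grip_width: 0.0918
(array([-19.5,  -0.6, 159.3]), array([-0.5,  0.3, -0.4]))
pics/w19.png origin 154 80 scale 3
pics/s19.png origin 280 150 scale 6
```

View pics/w19.png

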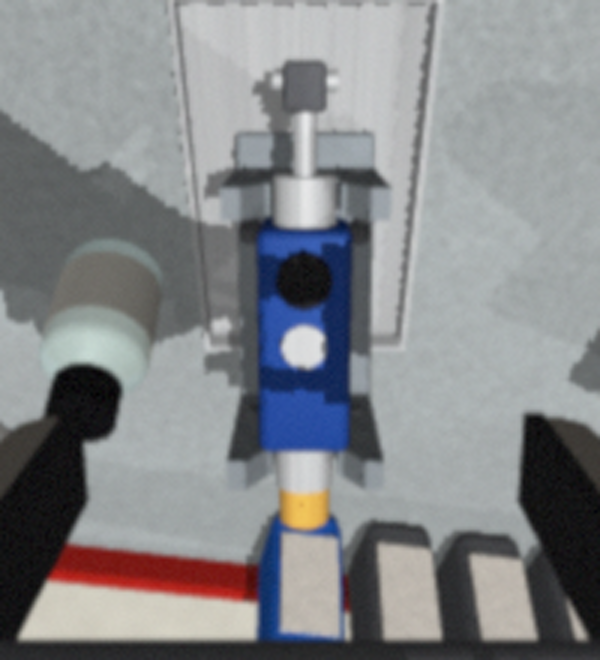

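View pics/s19.png

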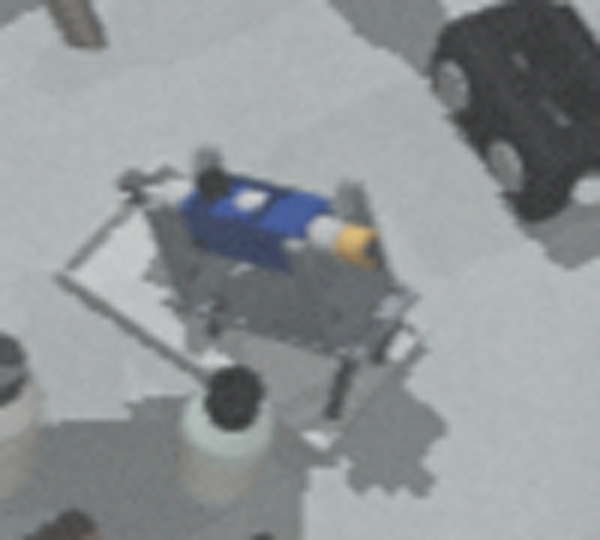

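View pics/s19f.png

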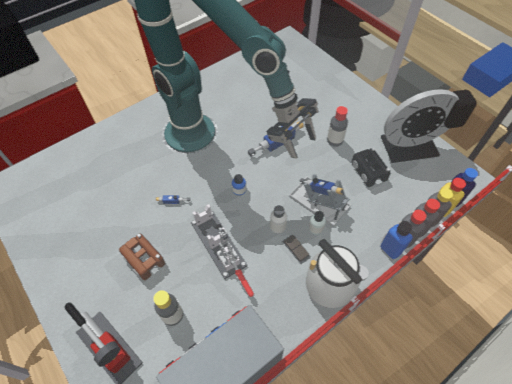

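The cylinder lies in the slots, with brass uphill at crop (304,508) and the cap on top at (304,280). The handle is still open. I'll check the seating numerically.

```bash
python3 -c "
from go import *
from scipy.optimize import least_squares
w=pickle.load(open('w19.pkl','rb')); _,Rs=tgt(0); o=np.array([.5897,.1954,.102])
c=lambda u,v:np.array([154+u/3,80+v/3])-.17
pts=[((-.027,0,.026),c(304,279)),((-.045,-.018,.016),c(258,231)),((-.045,.018,.016),c(352,231)),((.045,-.018,.016),c(260,451)),((.045,.018,.016),c(350,451)),((.08,-.0105,0),c(280,527)),((.08,.0105,0),c(329,527))]
def f(p):
    q=R.from_euler('zy',p[3:5]).as_matrix()
    return np.concatenate([w.pix(o+Rs@(p[:3]+q@np.array(P)))[0]-u for P,u in pts])
q=least_squares(lambda p:f([p[0],p[1],0,p[2],0]),[0,0,0]); print(q.x,np.round(q.fun,1))
q=least_squares(f,[0,0,0,0,0]); print(q.x,np.round(q.fun,1))
"
```

```text
[ 0.00231431 -0.00023442  0.00102858] [ 0.2  2.  -0.6  0.2  0.5  0.2 -0.2  1.7 -0.   1.8  0.  -3.4  0.1 -3.4]
[ 0.00874597 -0.00022295 -0.01701969  0.00092726 -0.20306351] [ 0.3 -0.9  0.6  0.1 -0.8  0.1  0.2  0.7 -0.4  0.7  0.1 -0.3  0.1 -0.3]
```

```bash
python3 -c "
from go import *
from scipy.optimize import least_squares
w=pickle.load(open('w19.pkl','rb')); _,Rs=tgt(0); o=np.array([.5897,.1954,.102])
c=lambda u,v:np.array([154+u/3,80+v/3])-.17
pts=[((-.027,0,.026),c(304,279)),((-.045,-.018,.016),c(258,231)),((-.045,.018,.016),c(352,231)),((.045,-.018,.016),c(260,451)),((.045,.018,.016),c(350,451))]
def f(p):
    q=R.from_euler('zy',p[3:5]).as_matrix()
    return np.concatenate([w.pix(o+Rs@(p[:3]+q@np.array(P)))[0]-u for P,u in pts])
for z in(-.002,0,.002):
  q=least_squares(lambda p:f([p[0],p[1],z,p[2],0]),[0,0,0]); print(z,q.x,np.round(q.fun,1))
  q=least_squares(lambda p:f([p[0],p[1],z,p[2],p[3]]),[0,0,0,0]); print(z,q.x,np.round(q.fun,1))
w.crop('pics/w19z.png',254,190,110,140,5)
im=w
L=[np.array([(-45,-18,16),(-45,18,16),(45,18,16),(45,-18,16),(-45,-18,16)])/1000]+stand_lines()
draw(w,L,'pics/w19o.png',254,190,110,140,5,Rs,o)
"
```

```text
-0.002 [ 0.0015118  -0.00020329  0.00207836] [ 0.3  0.9 -0.6 -0.8  0.4 -0.8 -0.   0.5 -0.   0.4]
-0.002 [ 0.00128924 -0.00020319  0.00208105  0.01377608] [ 0.3  1.1 -0.6 -0.7  0.4 -0.8 -0.   0.2 -0.   0.2]
0 [ 0.00098325 -0.00020501  0.00207777] [ 0.3  0.8 -0.7 -1.   0.5 -1.  -0.1  0.7  0.1  0.7]
0 [ 0.00051058 -0.00020482  0.00208317  0.02917223] [ 0.3  1.2 -0.7 -0.8  0.5 -0.8 -0.1  0.3  0.   0.2]
0.002 [ 0.00045503 -0.00020674  0.00207716] [ 0.3  0.7 -0.8 -1.2  0.6 -1.2 -0.2  1.   0.2  1. ]
0.002 [-0.00026179 -0.00020644  0.00208489  0.04411411] [ 0.3  1.4 -0.9 -0.9  0.7 -0.9 -0.1  0.3  0.1  0.3]
pics/w19z.png origin 199 120 scale 5
```

View pics/w19o.png

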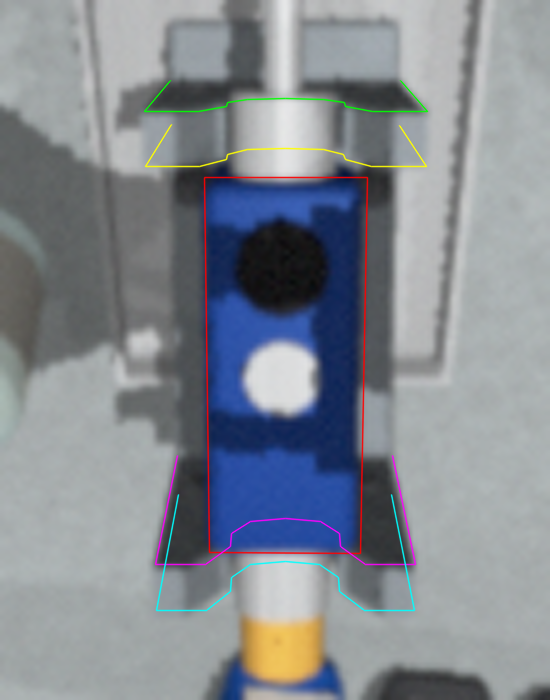

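```bash
python3 -c "
from plant import observe,sign_off
s=observe();print(s['time_s'],abs(s['qvel']).max(),s['ft_force']);print(sign_off())"
```

```text
20.9333 0.023868146581159887 [ 0.41493553  0.50370346 -0.67099309]
the job is handed in; nothing more can be done
None
```

I opened the clamp and moved the cylinder into the bleed stand, and handed the job in at about 21 s. No verdict was reported.

- **Clamp:** I pushed the red handle over centre with the closed fingers, along its arc to its open end. The cylinder was still in its nest afterwards, and the handle still lay open in the last scene picture.
- **Lift and lowering:** I gripped the middle-sized cylinder across its body at 40 N. It did not slip on lifting, and the arm carried about 4 N. I lowered it along the slots to first contact at about 5 N, and it seated at about 14 N with no further travel. The force limit was 60 N. I eased the load and only then opened the jaws and backed out.
- **Last checks:** The final wrist picture shows the brass outlet uphill and the cap on top. The cylinder's centre fitted within about 1–2 mm of the estimated seat, and its axis within about 0.002 rad sideways. In the scene picture the bystanders I could compare look where they were. The robot was clear, with nothing pressing on it.
- **Checks that disagreed:**
  - A first fit that included the brass end gave an implausible tilt of about 0.2 rad. I had picked those points wrongly, so I dropped them.
  - The camera fixes the axis tilt only loosely, at 0.01–0.04 rad depending on the assumed height. That the journals bottomed evenly rests mainly on the contact force and on the tool's pitch at seating, which was within 0.1° of the slots.
  - Contact came 1.5 mm lower than estimated, which is within the calibration.

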